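# Unload the dry bath into the sample rack, in order

### The job

The four samples have finished warming: move them from the dry bath into the empty four-bay rack, one to a bay, keeping their order. The sample at the left end of the bath, as you face its control panel, goes in the bay next to the rack's white label card, the second from the left in the bay after it, and so on down the rack. Keep them upright and set each one down on the floor of its bay rather than dropping it in.

Things in the scene. Friction and masses are not known exactly. Their poses are not given: they have to be found in the camera images.
- tube_center (a point): Tall white plastic sample tube, 112 mm high, body 30 mm diameter, grey ribbed screw cap 35 mm diameter and 20 mm high on top (the widest part; take it by the cap). 40 to 75 g. Stands on its flat foot; at the start it stands upright in its own block of the dry bath, its foot 60 mm above the bench. Point: on its axis, half-way up; z up the axis. 56 mm below the top of the cap.
- jar_center (a point): Wide amber glass jar, 90 mm high, body and black ribbed cap both 42 mm diameter, cap 22 mm high. 80 to 150 g. Stands on its flat foot; at the start it stands upright in its own block of the dry bath, its foot 60 mm above the bench. Point: on its axis, half-way up; z up the axis. 45 mm below the top of the cap.
- square_center (a point): White plastic bottle of square section, 96 mm high; body 36 x 36 x 66 mm, white cap 26 mm diameter, 20 mm high (take it by that). 50 to 105 g. Stands on its flat foot; at the start it stands upright in its own block of the dry bath, its foot 60 mm above the bench. Point: on its axis, half-way up; z up the axis. 48 mm below the top of the cap. Its sides start along its block's x and y.
- slim_center (a point): Slim clear glass vial with a blank paper label, 100 mm high, body 26 mm diameter, black ribbed cap 29 mm diameter and 22 mm high. 30 to 65 g. Stands on its flat foot; at the start it stands upright in its own block of the dry bath, its foot 60 mm above the bench. Point: on its axis, half-way up; z up the axis. 50 mm below the top of the cap.
- block_tube: Fixed aluminium heating block, 60 x 60 x 52 mm, of the dry bath, in which the tall tube stands at the start. Origin: centre of its underside, 40 mm above the bench; z up, x away from the control panel and the robot, y towards the bath's left end as one faces the panel. The four blocks stand in one row along y, 62 mm apart, in changing order.
- block_jar: Fixed aluminium heating block, 60 x 60 x 52 mm, of the dry bath, in which the amber jar stands at the start. Origin: centre of its underside, 40 mm above the bench; z up, x away from the control panel and the robot, y towards the bath's left end as one faces the panel. The well is 32 mm deep and 4 mm wider than the container it holds; so are the other blocks'.
- block_square: Fixed aluminium heating block, 60 x 60 x 52 mm, of the dry bath, in which the square bottle stands at the start. Origin: centre of its underside, 40 mm above the bench; z up, x away from the control panel and the robot, y towards the bath's left end as one faces the panel. The blocks sit in the dry bath, a white instrument 300 mm long with a sloped control panel along the front (-x).
- block_slim: Fixed aluminium heating block, 60 x 60 x 52 mm, of the dry bath, in which the slim vial stands at the start. Origin: centre of its underside, 40 mm above the bench; z up, x away from the control panel and the robot, y towards the bath's left end as one faces the panel. The bath's deck, in front of and behind the row, is 95 mm above the bench.
- rack: Fixed grey plastic rack, empty at the start: a row of four open square bays, each 58 x 58 mm inside, at 62 mm pitch along y; walls 4 mm thick and rising to 38 mm above the bench, bay floor 6 mm above the bench. Origin: centre of the rack's underside, on the bench; z up, y along the row (bay centres y = +93, +31, -31, -93 mm, x = 0), x away from the robot.
- label_end: Ledge 60 x 36 mm on one end of the rack, carrying a blank white label card in a thin steel frame: it marks the rack's first-bay end. The ledge at the other end is plain grey, without a card. Origin: centre of the ledge's underside, 144 mm from the rack's middle along +y or -y of the rack (changes from start to start), 30 mm above the bench.
There are look-alikes about, which are no part of the job. Leave any red look-alike of the part that bears square_center alone. Leave any pink look-alike of the part that bears tube_center alone.

How it is judged:
At the end, for the whole second after the job is handed in: Counted from the bath's left end and from the rack's label-card end, each container stands in the bay of its own number: within 20 mm of the bay centre along and across the row, foot on the bay floor (within 6 mm), upright within 0.15 rad, at rest and released (x of tube_center in the frame of rack between -0.02 and 0.02 m and z of tube_center in the frame of rack between 0.056 and 0.068 m and angle between each of tube_center, jar_center, square_center, slim_center's own z axis and vertical below 0.15 rad and linear speed of each of tube, jar, square, slim below 0.02 m/s and (y of any of block_jar, block_square, block_slim in the frame of block_tube above 0.031 m or (y of label_end in the frame of rack above 0 m and y of tube_center in the frame of rack between 0.073 and 0.113 m) or (y of label_end in the frame of rack below 0 m and y of tube_center in the frame of rack between -0.113 and -0.073 m)) and (y of any of block_jar, block_square, block_slim in the frame of block_tube above 0.093 m or y of each of block_jar, block_square, block_slim in the frame of block_tube below 0.031 m or (y of label_end in the frame of rack above 0 m and y of tube_center in the frame of rack between 0.011 and 0.051 m) or (y of label_end in the frame of rack below 0 m and y of tube_center in the frame of rack between -0.051 and -0.011 m)) and (y of any of block_jar, block_square, block_slim in the frame of block_tube above 0.155 m or y of each of block_jar, block_square, block_slim in the frame of block_tube below 0.093 m or (y of label_end in the frame of rack above 0 m and y of tube_center in the frame of rack between -0.051 and -0.011 m) or (y of label_end in the frame of rack below 0 m and y of tube_center in the frame of rack between 0.011 and 0.051 m)) and (y of each of block_jar, block_square, block_slim in the frame of block_tube below 0.155 m or (y of label_end in the frame of rack above 0 m and y of tube_center in the frame of rack between -0.113 and -0.073 m) or (y of label_end in the frame of rack below 0 m and y of tube_center in the frame of rack between 0.073 and 0.113 m)) and x of jar_center in the frame of rack between -0.02 and 0.02 m and z of jar_center in the frame of rack between 0.045 and 0.057 m and (y of any of block_tube, block_square, block_slim in the frame of block_jar above 0.031 m or (y of label_end in the frame of rack above 0 m and y of jar_center in the frame of rack between 0.073 and 0.113 m) or (y of label_end in the frame of rack below 0 m and y of jar_center in the frame of rack between -0.113 and -0.073 m)) and (y of any of block_tube, block_square, block_slim in the frame of block_jar above 0.093 m or y of each of block_tube, block_square, block_slim in the frame of block_jar below 0.031 m or (y of label_end in the frame of rack above 0 m and y of jar_center in the frame of rack between 0.011 and 0.051 m) or (y of label_end in the frame of rack below 0 m and y of jar_center in the frame of rack between -0.051 and -0.011 m)) and (y of any of block_tube, block_square, block_slim in the frame of block_jar above 0.155 m or y of each of block_tube, block_square, block_slim in the frame of block_jar below 0.093 m or (y of label_end in the frame of rack above 0 m and y of jar_center in the frame of rack between -0.051 and -0.011 m) or (y of label_end in the frame of rack below 0 m and y of jar_center in the frame of rack between 0.011 and 0.051 m)) and (y of each of block_tube, block_square, block_slim in the frame of block_jar below 0.155 m or (y of label_end in the frame of rack above 0 m and y of jar_center in the frame of rack between -0.113 and -0.073 m) or (y of label_end in the frame of rack below 0 m and y of jar_center in the frame of rack between 0.073 and 0.113 m)) and x of square_center in the frame of rack between -0.02 and 0.02 m and z of square_center in the frame of rack between 0.048 and 0.06 m and (y of any of block_tube, block_jar, block_slim in the frame of block_square above 0.031 m or (y of label_end in the frame of rack above 0 m and y of square_center in the frame of rack between 0.073 and 0.113 m) or (y of label_end in the frame of rack below 0 m and y of square_center in the frame of rack between -0.113 and -0.073 m)) and (y of any of block_tube, block_jar, block_slim in the frame of block_square above 0.093 m or y of each of block_tube, block_jar, block_slim in the frame of block_square below 0.031 m or (y of label_end in the frame of rack above 0 m and y of square_center in the frame of rack between 0.011 and 0.051 m) or (y of label_end in the frame of rack below 0 m and y of square_center in the frame of rack between -0.051 and -0.011 m)) and (y of any of block_tube, block_jar, block_slim in the frame of block_square above 0.155 m or y of each of block_tube, block_jar, block_slim in the frame of block_square below 0.093 m or (y of label_end in the frame of rack above 0 m and y of square_center in the frame of rack between -0.051 and -0.011 m) or (y of label_end in the frame of rack below 0 m and y of square_center in the frame of rack between 0.011 and 0.051 m)) and (y of each of block_tube, block_jar, block_slim in the frame of block_square below 0.155 m or (y of label_end in the frame of rack above 0 m and y of square_center in the frame of rack between -0.113 and -0.073 m) or (y of label_end in the frame of rack below 0 m and y of square_center in the frame of rack between 0.073 and 0.113 m)) and x of slim_center in the frame of rack between -0.02 and 0.02 m and z of slim_center in the frame of rack between 0.05 and 0.062 m and (y of any of block_tube, block_jar, block_square in the frame of block_slim above 0.031 m or (y of label_end in the frame of rack above 0 m and y of slim_center in the frame of rack between 0.073 and 0.113 m) or (y of label_end in the frame of rack below 0 m and y of slim_center in the frame of rack between -0.113 and -0.073 m)) and (y of any of block_tube, block_jar, block_square in the frame of block_slim above 0.093 m or y of each of block_tube, block_jar, block_square in the frame of block_slim below 0.031 m or (y of label_end in the frame of rack above 0 m and y of slim_center in the frame of rack between 0.011 and 0.051 m) or (y of label_end in the frame of rack below 0 m and y of slim_center in the frame of rack between -0.051 and -0.011 m)) and (y of any of block_tube, block_jar, block_square in the frame of block_slim above 0.155 m or y of each of block_tube, block_jar, block_square in the frame of block_slim below 0.093 m or (y of label_end in the frame of rack above 0 m and y of slim_center in the frame of rack between -0.051 and -0.011 m) or (y of label_end in the frame of rack below 0 m and y of slim_center in the frame of rack between 0.011 and 0.051 m)) and (y of each of block_tube, block_jar, block_square in the frame of block_slim below 0.155 m or (y of label_end in the frame of rack above 0 m and y of slim_center in the frame of rack between -0.113 and -0.073 m) or (y of label_end in the frame of rack below 0 m and y of slim_center in the frame of rack between 0.073 and 0.113 m))); the robot touches nothing.
It fails at once if a container is tipped over (more than about 35 degrees from upright) (angle between any of tube_center, jar_center, square_center, slim_center's own z axis and vertical above 0.6 rad).
It fails at once if a container is let go above the rack with its foot more than 25 mm over the floor of the bay ((x of tube_center in the frame of rack between -0.05 and 0.05 m and y of tube_center in the frame of rack between -0.14 and 0.14 m and z of tube_center in the frame of rack above 0.087 m and contact force between tube and the fingers below 0.05 N) or (x of jar_center in the frame of rack between -0.05 and 0.05 m and y of jar_center in the frame of rack between -0.14 and 0.14 m and z of jar_center in the frame of rack above 0.076 m and contact force between jar and the fingers below 0.05 N) or (x of square_center in the frame of rack between -0.05 and 0.05 m and y of square_center in the frame of rack between -0.14 and 0.14 m and z of square_center in the frame of rack above 0.079 m and contact force between square and the fingers below 0.05 N) or (x of slim_center in the frame of rack between -0.05 and 0.05 m and y of slim_center in the frame of rack between -0.14 and 0.14 m and z of slim_center in the frame of rack above 0.081 m and contact force between slim and the fingers below 0.05 N)).
It also fails if it takes over 93 s, if anything falls off the work surface, if the arm or the gripper's body presses on something with over 40 N, if the wrist force passes 120 N, or if a joint passes its speed limit or range.

### The arm

A 7-joint arm with a two-finger parallel gripper is mounted at the origin on the work surface. World frame = base frame: x ahead of the robot, y to its left, z up, the work surface at z = 0. Lengths are in m, angles in rad, forces in N, time in s.
With the tool pointing down it reaches from about 0.425 to 0.8 m from the base axis. Payload 8.3 kg.
Tool frame: the origin (TCP) lies at the very end of the fingers, on their centre line; the grasp point (between the pads) lies 19 mm behind it; x points along the fingers, y is the direction in which the jaws open and shut, and the axes are right-handed (so a half turn about x gives the same grasp; the last joint's range is limited). The gripper opens to 85 mm and grips with 20 to 120 N. Pads are 22 mm wide; open, the fingers measure 114 mm over their backs; the gripper's body (76 mm by 85 mm) begins 54 mm behind the grasp point. The pads swing forward as they close: fully open they stand 13 mm farther back than shut.
Start: joints at [1.246, 0.383, 0.016, 1.37, -0.006, 1.388, -0.046], TCP at [0.162, -0.604, 0.231] pointing down, gripper open.
Joint ranges: [-2.95, 2.95], [-0.25, 2.06], [-1.52, 1.56], [0.18, 2.33], [-1.44, 4.58], [0.02, 2.06], [-3.01, 3.01]. Speed limits (rad/s): [2.39, 2.39, 3.01, 3.01, 3.14, 3.14, 3.14].

### API

Orientations are given as a unit quaternion [w, x, y, z].
In Python, from workcell import observe, viewer, workorder gives the robot as it stands.
- The arm moves only by the shell command python3 -m jog 'ROWS' [OPENING]. ROWS is JSON, a list of rows, each a list of 2 entries, a list of its own where there are three numbers: the shift along the tool's x, y, z in m, then the turn, a rotation vector about the tool's x, y, z in rad. A call has 1 to 5 rows; each row is the pose to reach, as a shift and turn from the pose commanded when the call began, along the tool's axes at that moment; what a row does not reach only later rows make up. A row lasts 1/10 s, in which the tool goes at most 50 mm and 8.59 degrees, less where a joint would pass 70% of its speed; a pose out of reach is approached as far as the arm can. A call with a gripper value outside its range is refused whole. OPENING is the opening, from 0 (shut) to 1 (fully open), set as the call begins (- or left out, the last holds). The fingers move at their own pace and stop on an object; the grip force is fixed at half the most. Time passes only in rows, so rows that repeat a pose let the fingers close. It gives the time, the measured TCP pose, the force and the opening at its end, in the units of the state.
- observe(): the state, without advancing time (a new reading comes with each control period).
- viewer.snapshot(name): name is "scene" or "top" or "wrist"; returns a dict with "img" (420x560x3 uint8, red, green, blue), "camera_matrix" (3x3 intrinsics, pixels), "world_from_camera" (4x4, takes a point from camera to world coordinates); the wrist camera has in their place "mount" (4x4, takes a point from camera to tool coordinates, whose origin is the TCP and whose axes are the tool frame's). Camera axes: x right, y down, z forward; pixel columns grow to the right and rows downward; lengths in m; the calibration is good to about 2 mm. The wrist camera is an equidistant fisheye: a pixel r from the principal point sees the ray r / f radians off the axis. A picture is of the moment at which its call begins: read the wrist's pose just before it. There is no depth.
- workorder.close_job(): hands the job in, once; it reports no verdict.
The state is a dict: "time_s": time; "qpos": joint angles; "joint_velocities": joint speeds; "joint_efforts": joint torques, N m; "tcp_pos": TCP position; "tcp_rot": TCP orientation; "contact_force": force on the tool from outside, world axes, zero at the start; "ft_torque": the same for the moment, N m; "opening": finger opening in m.
Only numpy, scipy, OpenCV 4.12 (cv2) and the standard library are available. Lean on these libraries where they do the work, as an engineer would, in place of code of your own. Each camera call takes 0.05 s, during which the arm holds its last target.

## Working session

There is one attempt and no reset: what is moved stays moved. The work goes in short steps, Python scripts to look and compute and a shell command to move; the robot and the scene stay as the last step left them, time stands still between calls to the robot, and variables do not carry over. Pictures are saved under pics/ and viewed, and the job is handed in when it is done.

```bash
ls; mkdir -p pics
python3 - <<'E'
from workcell import observe, viewer
import cv2,numpy as np,json
s=observe();print({k:np.round(v,3).tolist() for k,v in s.items()})
for n in("scene","top","wrist"):
    d=viewer.snapshot(n);cv2.imwrite(f"pics/{n}0.png",d["img"][:,:,::-1])
    print(n,{k:np.round(v,4).tolist() for k,v in d.items() if k!="img"})
E
```

```text
pics
{'time_s': 0.0, 'qpos': [1.246, 0.384, 0.016, 1.371, -0.006, 1.388, -0.046], 'joint_velocities': [-0.0, 0.002, -0.0, -0.001, -0.001, -0.0, -0.001], 'joint_efforts': [-0.001, -62.76, 0.844, -37.183, 0.016, 0.014, 0.0], 'tcp_pos': [0.162, -0.603, 0.23], 'tcp_rot': [-0.092, -0.701, -0.093, 0.701], 'contact_force': [0.343, 0.31, 0.513], 'ft_torque': [0.025, 0.039, -0.006], 'opening': 0.085}
scene {'camera_matrix': [[379.9487, 0.0, 278.9799], [0.0, 379.9487, 208.6677], [0.0, 0.0, 1.0]], 'world_from_camera': [[0.4338, 0.6137, -0.6597, 1.0825], [0.9008, -0.3098, 0.3041, -0.2761], [-0.0177, -0.7262, -0.6873, 0.6727], [0.0, 0.0, 0.0, 1.0]]}
top {'camera_matrix': [[401.8712, 0.0, 275.282], [0.0, 401.8712, 205.292], [0.0, 0.0, 1.0]], 'world_from_camera': [[0.0288, -0.9854, 0.1677, 0.3985], [-0.9996, -0.0269, 0.0132, -0.043], [-0.0085, -0.168, -0.9857, 0.9632], [0.0, 0.0, 0.0, 1.0]]}
wrist {'camera_matrix': [[325.1923, 0.0, 277.9017], [0.0, 325.1923, 215.7664], [0.0, 0.0, 1.0]], 'mount': [[-0.0006, -0.323, 0.9464, -0.1425], [1.0, -0.0007, 0.0004, -0.0003], [0.0005, 0.9464, 0.323, -0.0836], [0.0, 0.0, 0.0, 1.0]]}
```

View pics/scene0.png

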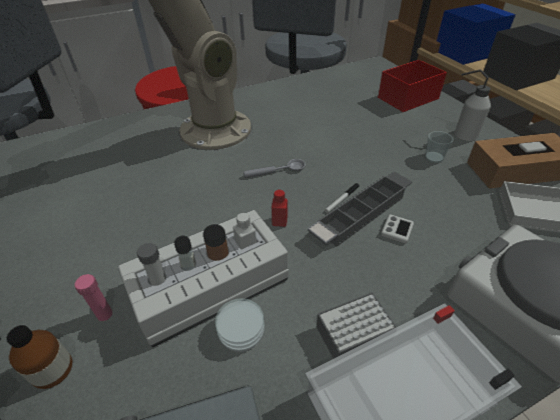

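View pics/top0.png

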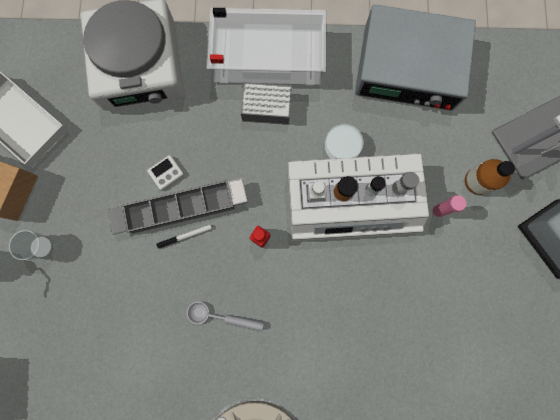

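View pics/wrist0.png

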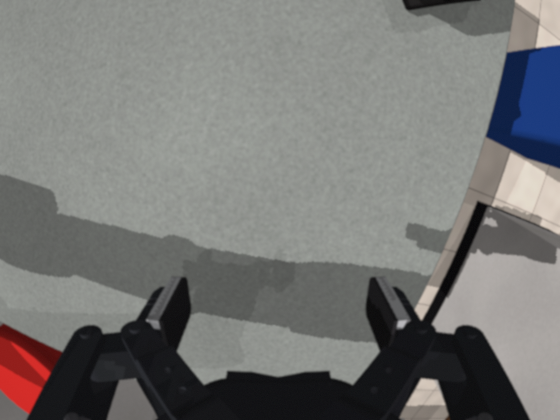

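The four samples stand in the bath. In the top view, image left is +y, which is the bath's left end when facing the panel. From the left they are square (318,187), jar (346,188), slim (378,184) and tube (408,182). The red bottle (260,237) and the pink tube (452,206) are look-alikes outside the bath. The rack's white card is at its right end (237,192), which is -y. I'll enlarge to confirm and measure.

Run:
```python
import cv2
t=cv2.imread("pics/top0.png");s=cv2.imread("pics/scene0.png")
cv2.imwrite("pics/c1.png",cv2.resize(t[140:250,280:440],None,fx=5,fy=5,interpolation=cv2.INTER_CUBIC))
cv2.imwrite("pics/c2.png",cv2.resize(t[165:245,100:260],None,fx=5,fy=5,interpolation=cv2.INTER_CUBIC))
cv2.imwrite("pics/c3.png",cv2.resize(s[200:340,110:300],None,fx=4,fy=4,interpolation=cv2.INTER_CUBIC))
cv2.imwrite("pics/c4.png",cv2.resize(s[165:255,295:425],None,fx=6,fy=6,interpolation=cv2.INTER_CUBIC))
```

```text
(no output)
```

View pics/c1.png

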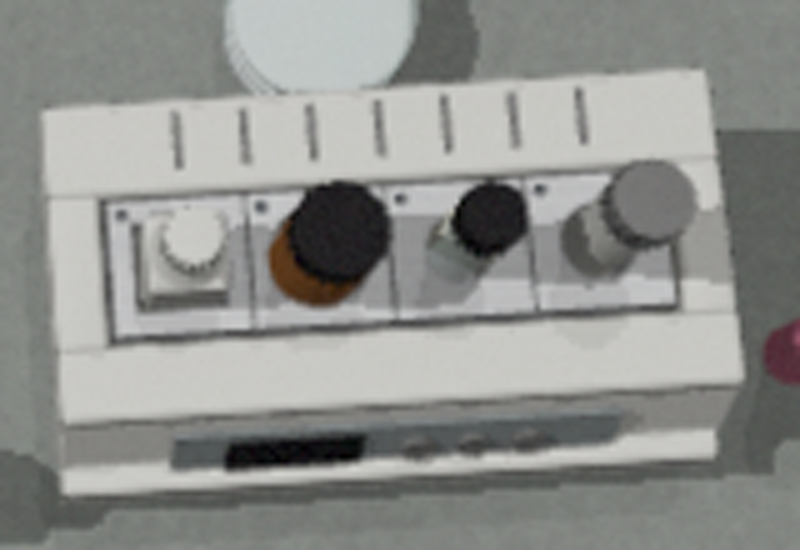

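View pics/c2.png

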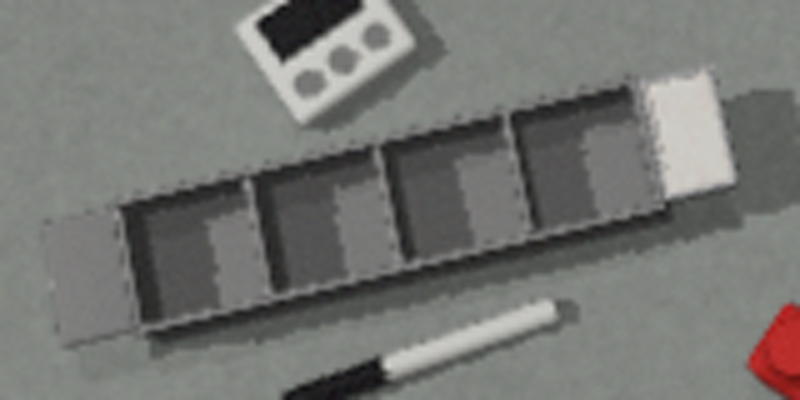

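View pics/c3.png

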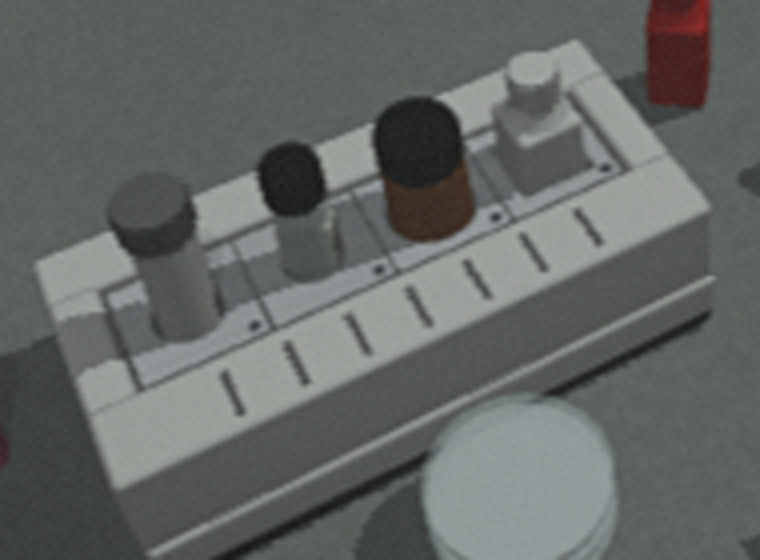

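View pics/c4.png

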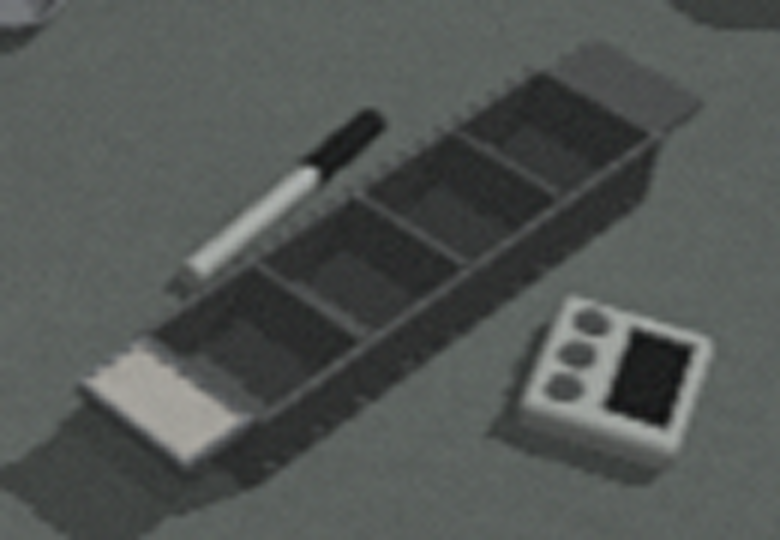

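The crops confirm it. The bath order from the left is square, jar, slim, tube, and the card is at the rack's -y end. Next I'll cast rays from the picked pixels.

```bash
cat > h.py <<'E'
import numpy as np
from workcell import observe, viewer
K={'top':(401.8712,275.282,205.292),'scene':(379.9487,278.9799,208.6677)}
T={'scene':np.array([[0.4338,0.6137,-0.6597,1.0825],[0.9008,-0.3098,0.3041,-0.2761],[-0.0177,-0.7262,-0.6873,0.6727]]),
'top':np.array([[0.0288,-0.9854,0.1677,0.3985],[-0.9996,-0.0269,0.0132,-0.043],[-0.0085,-0.168,-0.9857,0.9632]])}
def ray(c,p,z):
    f,cx,cy=K[c];d=T[c][:,:3]@np.array([(p[0]-cx)/f,(p[1]-cy)/f,1]);o=T[c][:,3]
    return (o+d*(z-o[2])/d[2])[:2]
def un(p,off,s): return [(p[0]+.5)/s-.5+off[0],(p[1]+.5)/s-.5+off[1]]
E
python3 - <<'E'
from h import *
c1=lambda p:un(p,(280,140),5);c2=lambda p:un(p,(100,165),5);c3=lambda p:un(p,(110,200),4);c4=lambda p:un(p,(295,165),6)
r=lambda x:np.round(x,4)
for n,z,a,b in[("square",.156,(195,237),(533,68)),("jar",.150,(343,229),(419,127)),("slim",.160,(491,217),(291,168)),("tube",.172,(653,202),(152,203))]:
    print(n,r(ray('top',c1(a),z)),r(ray('scene',c3(b),z)))
for nm,cam,cc,pts,z in[("row","top",c1,[(105,200),(671,173),(680,303),(113,340)],.092),("row","scene",c3,[(627,173),(142,388),(103,296),(575,92)],.092),
 ("bays","top",c2,[(122,205),(638,83),(665,212),(140,330)],.038),("outer","top",c2,[(45,222),(712,70),(735,185),(65,345)],.038),("outer","scene",c4,[(703,102),(187,465),(82,385),(590,40)],.038)]:
    P=np.array([ray(cam,cc(p),z) for p in pts]);print(nm,cam,r(P).tolist(),"c",r(P.mean(0)))
    v=(P[0]+P[3]-P[1]-P[2])/2; print(" len",r(np.linalg.norm(v)),"yaw of y",r(np.arctan2(-v[0],v[1])),"wid",r(np.linalg.norm(P[0]+P[1]-P[2]-P[3])/2))
E
```

```text
square [ 0.5763 -0.1199] [ 0.5752 -0.1198]
jar [ 0.5827 -0.1816] [ 0.582 -0.181]
slim [ 0.587  -0.2402] [ 0.5898 -0.243 ]
tube [ 0.5922 -0.3024] [ 0.594  -0.3033]
row top [[0.6062, -0.0859], [0.6252, -0.337], [0.5665, -0.3393], [0.5432, -0.0906]] c [ 0.5853 -0.2132]
 len 0.2508 yaw of y 0.0845 wid 0.0609
row scene [[0.6047, -0.0859], [0.624, -0.3342], [0.5639, -0.3406], [0.5396, -0.0871]] c [ 0.583  -0.2119]
 len 0.2518 yaw of y 0.0867 wid 0.0627
bays top [[0.5455, 0.3237], [0.6105, 0.0846], [0.5491, 0.069], [0.4871, 0.3099]] c [0.548  0.1968]
 len 0.2483 yaw of y 0.2588 wid 0.0617
outer top [[0.5364, 0.3591], [0.6177, 0.0499], [0.5628, 0.0368], [0.4791, 0.3441]] c [0.549  0.1975]
 len 0.3191 yaw of y 0.2615 wid 0.0578
outer scene [[0.5367, 0.3579], [0.6172, 0.0506], [0.5641, 0.0357], [0.4795, 0.3419]] c [0.5494 0.1965]
 len 0.3177 yaw of y 0.2628 wid 0.0572
```

Both views agree within about 3 mm. The rack centre is (0.549, 0.197) with yaw 0.262, and the bath yaw is 0.085. I'll add a helper that expresses a target in tool axes.

```bash
cat >> h.py <<'E'
from scipy.spatial.transform import Rotation as R
def pose():
    s=observe();q=np.array(s['tcp_rot']);return s,np.array(s['tcp_pos']),R.from_quat(q[[1,2,3,0]])
def to(p,yaw,sgn=1,ref=None):
    # target: tool x down, tool y = sgn*(frame x axis at yaw)
    s,t,r=pose()
    y=sgn*np.array([np.cos(yaw),np.sin(yaw),0]);x=np.array([0,0,-1.]);z=np.cross(x,y)
    rt=R.from_matrix(np.stack([x,y,z],1))
    print('t',round(s['time_s'],2),'tcp',np.round(t,4),'open',round(s['opening'],4),'F',np.round(s['contact_force'],1),'q',np.round(s['qpos'],2))
    print('shift',np.round(r.inv().apply(np.array(p)-t),4),'turn',np.round((r.inv()*rt).as_rotvec(),4))
E
python3 - <<'E'
from h import *
s,t,r=pose();print(np.round(r.as_matrix(),3))
print("red",ray('top',(260,234),.09))
for s in(1,-1): to([.576,-.120,.23],.0855,s)
E
```

```text
[[-0.     0.259 -0.966]
 [ 0.001 -0.966 -0.259]
 [-1.    -0.001 -0.   ]]
red [4.82733143e-01 1.53416645e-04]
t 0.15 tcp [ 0.1617 -0.6033  0.2305] open 0.0858 F [-0.8  0.1 -0. ] q [ 1.25  0.38  0.02  1.37 -0.01  1.39 -0.05]
shift [ 0.0011 -0.3596 -0.5253] turn [-1.3944e+00 -1.0000e-03  1.2000e-03]
t 0.15 tcp [ 0.1617 -0.6033  0.2305] open 0.0858 F [-0.8  0.1 -0. ] q [ 1.25  0.38  0.02  1.37 -0.01  1.39 -0.05]
shift [ 0.0011 -0.3596 -0.5253] turn [1.7472e+00 1.3000e-03 1.1000e-03]
```

```bash
python3 -m jog '[[[0,-0.024,-0.035],[-0.093,0,0]],[[0,-0.048,-0.07],[-0.186,0,0]],[[0,-0.072,-0.105],[-0.279,0,0]],[[0,-0.096,-0.14],[-0.372,0,0]],[[0,-0.12,-0.175],[-0.465,0,0]]]' 1
python3 - <<'E'
from h import *
to([.576,-.120,.23],.0855,1)
E
```

```text
time_s: 0.65
tcp_pos: [0.3005, -0.4409, 0.2311]
tcp_rot: [-0.252, -0.66, -0.253, 0.661]
contact_force: [0.4, -0.4, -0.8]
opening: 0.0856
t 0.65 tcp [ 0.3005 -0.4409  0.2311] open 0.0856 F [ 0.4 -0.4 -0.8] q [ 1.05  0.19 -0.16  1.62  0.03  1.33  0.05]
shift [ 0.0011 -0.0552 -0.4193] turn [-9.258e-01 -1.000e-04  3.000e-04]
```

```bash
python3 -m jog '[[[0,-0.006,-0.042],[-0.093,0,0]],[[0,-0.011,-0.084],[-0.185,0,0]],[[0,-0.017,-0.126],[-0.278,0,0]],[[0,-0.022,-0.168],[-0.37,0,0]],[[0,-0.028,-0.21],[-0.463,0,0]]]'
python3 - <<'E'
from h import *
to([.576,-.120,.23],.0855,1)
E
```

```text
time_s: 1.15
tcp_pos: [0.4388, -0.2805, 0.2313]
tcp_rot: [-0.397, -0.585, -0.397, 0.585]
contact_force: [0.7, -0.4, -0.0]
opening: 0.0852
t 1.15 tcp [ 0.4388 -0.2805  0.2313] open 0.0852 F [ 0.7 -0.4 -0. ] q [ 0.82  0.18 -0.36  1.64  0.07  1.33  0.08]
shift [ 0.0012  0.0684 -0.1998] turn [-4.628e-01  1.000e-04  1.000e-04]
```

```bash
python3 -m jog '[[[0,0.014,-0.04],[-0.093,0,0]],[[0,0.028,-0.08],[-0.185,0,0]],[[0,0.042,-0.12],[-0.278,0,0]],[[0,0.056,-0.16],[-0.37,0,0]],[[0,0.07,-0.2],[-0.463,0,0]]]'
python3 -m jog '[[[0,0,0],[0,0,0]],[[0,0,0],[0,0,0]]]'
python3 - <<'E'
from h import *
import cv2
to([.576,-.120,.23],.0855,1)
d=viewer.snapshot("wrist");cv2.imwrite("pics/w1.png",d["img"][:,:,::-1])
d=viewer.snapshot("top");cv2.imwrite("pics/t1.png",d["img"][:,:,::-1])
E
```

```text
time_s: 1.65
tcp_pos: [0.5782, -0.1211, 0.2312]
tcp_rot: [0.521, 0.478, 0.521, -0.478]
contact_force: [-0.1, -0.8, -0.2]
opening: 0.0856
time_s: 1.85
tcp_pos: [0.5777, -0.121, 0.2307]
tcp_rot: [0.52, 0.478, 0.521, -0.478]
contact_force: [-0.8, -1.0, -1.3]
opening: 0.0856
t 1.85 tcp [ 0.5777 -0.121   0.2307] open 0.0856 F [-0.8 -1.  -1.3] q [ 0.55  0.36 -0.53  1.45  0.18  1.38  0.1 ]
shift [ 0.0007 -0.0016 -0.0011] turn [-0.0011 -0.001   0.0009]
```

View pics/w1.png

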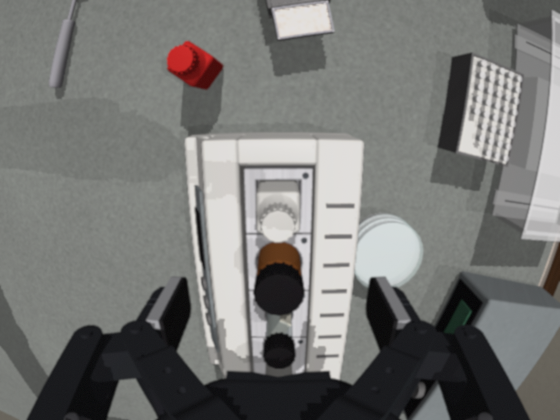

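The wrist view shows the square cap at (277,225), centred between the fingers. I'll check that ray and the other caps.

```bash
cat >> h.py <<'E'
M=np.array([[-0.0006,-0.323,0.9464,-0.1425],[1.0,-0.0007,0.0004,-0.0003],[0.0005,0.9464,0.323,-0.0836]])
def wray(p,z,t,r):
    u,v=(p[0]-277.9017)/325.1923,(p[1]-215.7664)/325.1923
    a=np.hypot(u,v);d=np.array([u*np.sinc(a/np.pi),v*np.sinc(a/np.pi),np.cos(a)])
    d=r.apply(M[:,:3]@d);o=t+r.apply(M[:,3]);return (o+d*(z-o[2])/d[2])[:2]
E
python3 - <<'E'
from h import *
s,t,r=pose()
for n,p,z in(("square",(277,223),.156),("jar",(278,288),.15),("slim",(279,349),.16)): print(n,np.round(wray(p,z,t,r),4))
E
```

```text
square [ 0.5757 -0.1198]
jar [ 0.581  -0.1772]
slim [ 0.5864 -0.2341]
```

```bash
python3 -m jog '[[[0.03,-0.002,-0.001],[0,0,0]],[[0.06,-0.002,-0.001],[0,0,0]],[[0.085,-0.002,-0.001],[0,0,0]],[[0.097,-0.002,-0.001],[0,0,0]],[[0.103,-0.002,-0.001],[0,0,0]]]'
python3 -m jog '[[[0,0,0],[0,0,0]],[[0,0,0],[0,0,0]],[[0,0,0],[0,0,0]],[[0,0,0],[0,0,0]],[[0,0,0],[0,0,0]]]' 0
python3 -m jog '[[[0,0,0],[0,0,0]],[[0,0,0],[0,0,0]],[[0,0,0],[0,0,0]],[[0,0,0],[0,0,0]],[[0,0,0],[0,0,0]]]'
python3 - <<'E'
from h import *
import cv2
to([.576,-.120,.23],.0855,1)
d=viewer.snapshot("wrist");cv2.imwrite("pics/w2.png",d["img"][:,:,::-1])
d=viewer.snapshot("scene");cv2.imwrite("pics/s2.png",cv2.resize(d["img"][180:340,100:310,::-1],None,fx=3.5,fy=3.5))
E
```

```text
time_s: 2.45
tcp_pos: [0.5744, -0.1228, 0.1274]
tcp_rot: [0.519, 0.479, 0.52, -0.48]
contact_force: [-0.3, 0.3, 0.1]
opening: 0.0853
time_s: 2.95
tcp_pos: [0.5768, -0.1215, 0.1298]
tcp_rot: [0.521, 0.48, 0.519, -0.478]
contact_force: [1.6, -0.0, 4.5]
opening: 0.0231
time_s: 3.45
tcp_pos: [0.5767, -0.1215, 0.1298]
tcp_rot: [0.521, 0.48, 0.519, -0.478]
contact_force: [3.3, 0.7, 6.4]
opening: 0.0233
t 3.45 tcp [ 0.5767 -0.1215  0.1298] open 0.0233 F [3.3 0.7 6.4] q [ 0.55  0.42 -0.51  1.6   0.22  1.18  0.07]
shift [-0.1002 -0.0003 -0.0015] turn [-0.0033  0.0007 -0.0034]
```

View pics/s2.png

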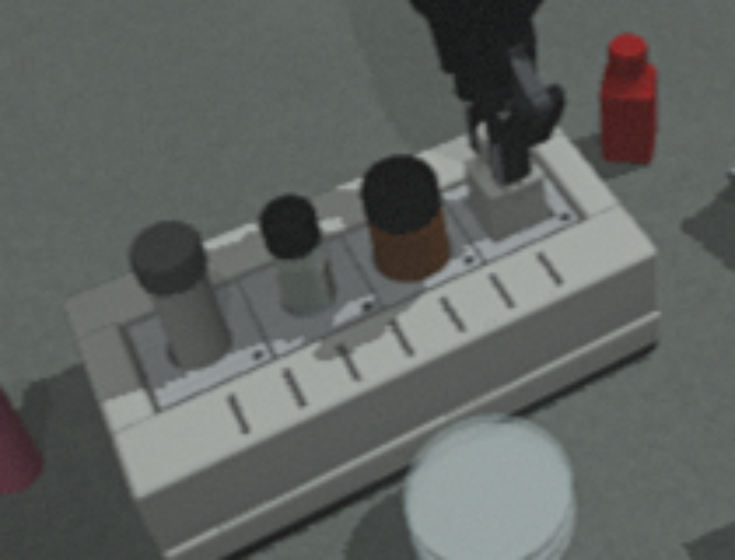

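The fingers are on the square's cap and stopped at about 23 mm, so it is held. Lifting.

```bash
python3 -m jog '[[[-0.01,0,0],[0,0,0]],[[-0.025,0,0],[0,0,0]],[[-0.045,0,0],[0,0,0]],[[-0.07,0,0],[0,0,0]],[[-0.09,0,0],[0,0,0]]]'
python3 - <<'E'
from h import *
import cv2
to([.573,.107,.22],.262,1)
d=viewer.snapshot("scene");cv2.imwrite("pics/s3.png",cv2.resize(d["img"][160:320,100:310,::-1],None,fx=3.5,fy=3.5))
E
```

```text
time_s: 4.05
tcp_pos: [0.5749, -0.1215, 0.2202]
tcp_rot: [0.52, 0.479, 0.52, -0.479]
contact_force: [-0.8, -0.5, -0.0]
opening: 0.0233
t 4.05 tcp [ 0.5749 -0.1215  0.2202] open 0.0233 F [-0.8 -0.5 -0. ] q [ 0.56  0.36 -0.53  1.48  0.18  1.36  0.1 ]
shift [ 2.000e-04  1.690e-02 -2.279e-01] turn [-0.1798  0.      0.0005]
```

View pics/s3.png

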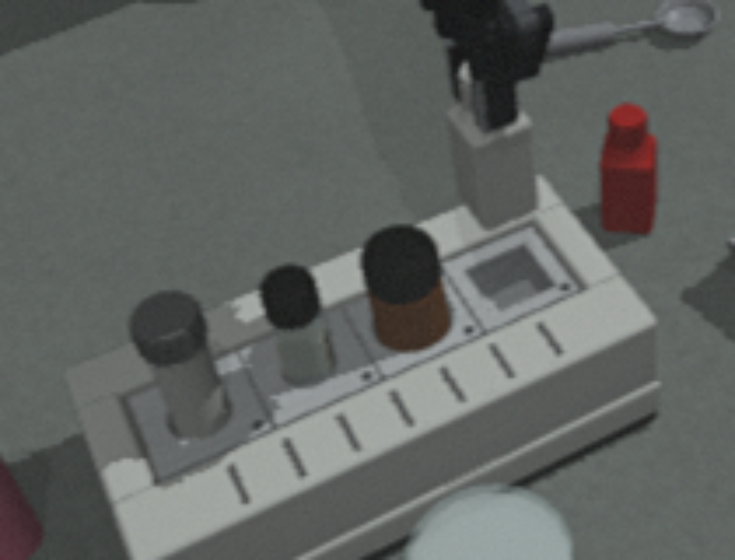

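The square is out of its well and hanging upright. Carrying it to bay 1.

```bash
python3 -m jog '[[[0,0.001,-0.02],[-0.02,0,0]],[[0,0.004,-0.05],[-0.04,0,0]],[[0,0.006,-0.08],[-0.06,0,0]],[[0,0.008,-0.11],[-0.085,0,0]],[[0,0.01,-0.14],[-0.11,0,0]]]'
python3 - <<'E'
from h import *
to([.573,.107,.22],.262,1)
E
```

```text
time_s: 4.6
tcp_pos: [0.5726, 0.021, 0.2175]
tcp_rot: [0.546, 0.449, 0.547, -0.45]
contact_force: [-0.1, -0.1, -1.4]
opening: 0.0232
t 4.6 tcp [0.5726 0.021  0.2175] open 0.0232 F [-0.1 -0.1 -1.4] q [ 0.38  0.34 -0.61  1.52  0.2   1.35 -0.05]
shift [-0.0025  0.017  -0.0843] turn [-0.0674 -0.0005  0.0021]
```

```bash
python3 -m jog '[[[0,0.004,-0.025],[-0.017,0,0]],[[0,0.009,-0.05],[-0.034,0,0]],[[0,0.014,-0.07],[-0.05,0,0]],[[0,0.0165,-0.08],[-0.067,0,0]],[[0,0.0175,-0.085],[-0.067,0,0]]]'
python3 -m jog '[[[0,0,0],[0,0,0]],[[0,0,0],[0,0,0]]]'
python3 - <<'E'
from h import *
import cv2
to([.573,.107,.22],.262,1)
for n in("scene","top","wrist"):
    d=viewer.snapshot(n);cv2.imwrite(f"pics/{n}4.png",d["img"][:,:,::-1])
E
```

```text
time_s: 5.1
tcp_pos: [0.574, 0.1071, 0.2178]
tcp_rot: [0.561, 0.43, 0.561, -0.431]
contact_force: [0.4, 0.3, -1.7]
opening: 0.0232
time_s: 5.3
tcp_pos: [0.5749, 0.1043, 0.2181]
tcp_rot: [0.56, 0.431, 0.56, -0.432]
contact_force: [0.7, -0.8, -0.7]
opening: 0.0232
t 5.3 tcp [0.5749 0.1043 0.2181] open 0.0232 F [ 0.7 -0.8 -0.7] q [ 0.26  0.37 -0.65  1.48  0.23  1.36 -0.15]
shift [-0.0019 -0.0011 -0.0031] turn [-0.0046  0.0006  0.0005]
```

View pics/wrist4.png

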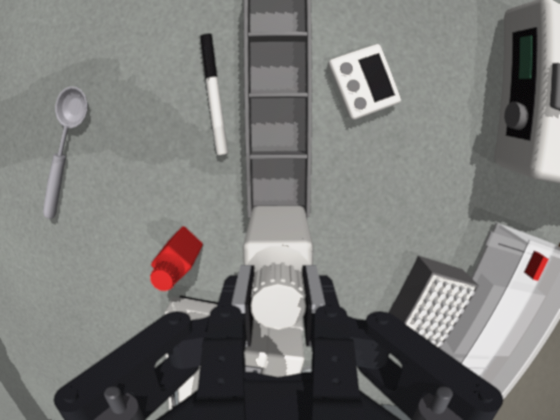

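View pics/scene4.png

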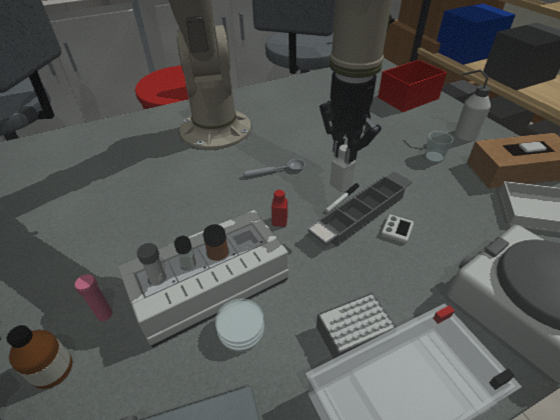

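```bash
python3 - <<'E'
from h import *
s,t,r=pose();c=np.array([.549,.197]);a=.262
for p in((278,34.5),(278,96),(278,156.5)):
    d=wray(p,.038,t,r)-c; print(np.round([np.cos(a)*d[0]+np.sin(a)*d[1],-np.sin(a)*d[0]+np.cos(a)*d[1]],4))
E
python3 -m jog '[[[0.03,-0.001,-0.003],[-0.005,0,0]],[[0.06,-0.001,-0.003],[-0.005,0,0]],[[0.09,-0.001,-0.003],[-0.005,0,0]],[[0.115,-0.001,-0.003],[-0.005,0,0]],[[0.13,-0.001,-0.003],[-0.005,0,0]]]'
python3 -m jog '[[[0,0,0],[0,0,0]],[[0,0,0],[0,0,0]]]'
python3 - <<'E'
from h import *
import cv2
to([.573,.107,.076],.262,1)
d=viewer.snapshot("top");cv2.imwrite("pics/t5.png",cv2.resize(d["img"][120:260,90:290,::-1],None,fx=4,fy=4))
E
```

```text
[0.0019 0.0623]
[ 0.0015 -0.    ]
[ 0.0012 -0.0604]
time_s: 5.95
tcp_pos: [0.5722, 0.1071, 0.0862]
tcp_rot: [0.561, 0.429, 0.562, -0.431]
contact_force: [0.2, -1.1, -1.3]
opening: 0.0233
time_s: 6.15
tcp_pos: [0.5736, 0.1082, 0.0892]
tcp_rot: [0.562, 0.43, 0.561, -0.43]
contact_force: [0.1, 0.1, -0.6]
opening: 0.0233
t 6.15 tcp [0.5736 0.1082 0.0892] open 0.0233 F [ 0.1  0.1 -0.6] q [ 0.23  0.48 -0.62  1.65  0.3   1.11 -0.2 ]
shift [ 0.0132 -0.0009  0.001 ] turn [ 0.0016 -0.0001 -0.0009]
```

View pics/t5.png

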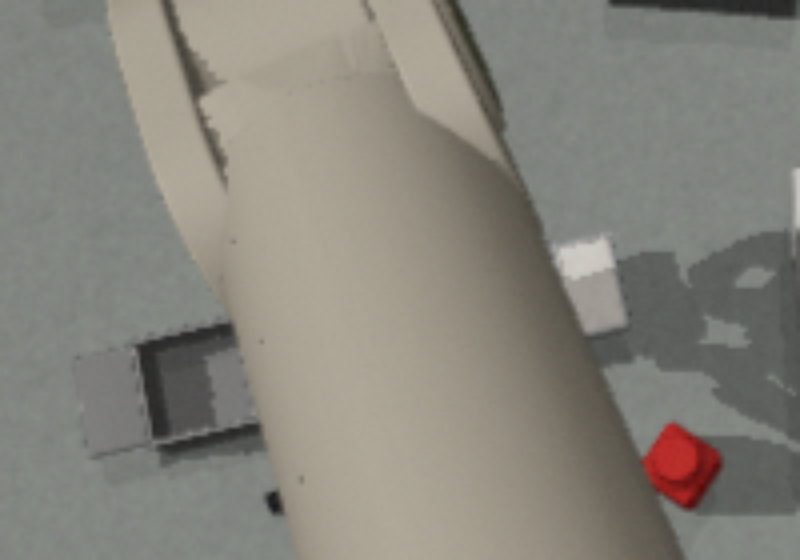

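The wrist rays confirm the bay walls to within about 2 mm. The arm hides the bay in the top view. Lowering slowly onto the floor.

```bash
python3 -m jog '[[[0.003,-0.001,0.001],[0,0,0]],[[0.006,-0.001,0.001],[0,0,0]],[[0.009,-0.001,0.001],[0,0,0]],[[0.011,-0.001,0.001],[0,0,0]],[[0.012,-0.001,0.001],[0,0,0]]]'
python3 -m jog '[[[0.001,0,0],[0,0,0]],[[0.002,0,0],[0,0,0]],[[0.002,0,0],[0,0,0]]]'
python3 - <<'E'
from h import *
import cv2
to([.573,.107,.076],.262,1)
d=viewer.snapshot("wrist");cv2.imwrite("pics/w5.png",d["img"][:,:,::-1])
E
```

```text
time_s: 6.7
tcp_pos: [0.5722, 0.107, 0.0761]
tcp_rot: [0.561, 0.43, 0.562, -0.43]
contact_force: [-0.4, -0.0, -1.8]
opening: 0.023
time_s: 7.0
tcp_pos: [0.5726, 0.1071, 0.0758]
tcp_rot: [0.562, 0.43, 0.561, -0.43]
contact_force: [-5.0, -1.6, 11.7]
opening: 0.0232
t 7.0 tcp [0.5726 0.1071 0.0758] open 0.0232 F [-5.  -1.6 11.7] q [ 0.23  0.49 -0.61  1.66  0.31  1.09 -0.21]
shift [-0.0002  0.0004  0.0002] turn [ 0.0021  0.0006 -0.0007]
```

View pics/w5.png

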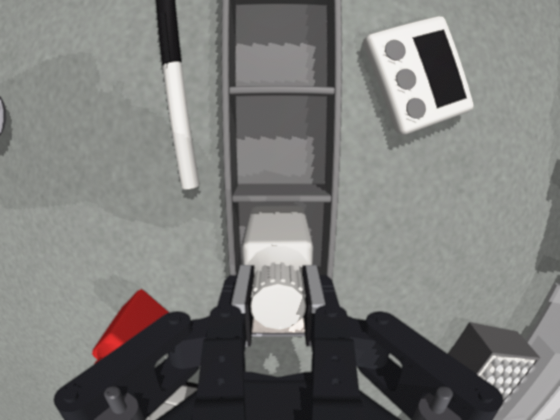

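The square stands in bay 1 and the wrist reads 12 N of floor contact. Releasing.

```bash
python3 -m jog '[[[0,0,0],[0,0,0]],[[0,0,0],[0,0,0]],[[0,0,0],[0,0,0]],[[0,0,0],[0,0,0]],[[0,0,0],[0,0,0]]]' 1
python3 -m jog '[[[-0.01,0,0],[0,0,0]],[[-0.035,0,0],[0,0,0]],[[-0.07,0,0],[0,0,0]],[[-0.105,0,0],[0,0,0]],[[-0.14,0,0],[0,0,0]]]'
python3 - <<'E'
from h import *
import cv2
to([.5815,-.181,.21],.0855,1)
d=viewer.snapshot("wrist");cv2.imwrite("pics/w6.png",d["img"][:,:,::-1])
E
```

```text
time_s: 7.55
tcp_pos: [0.5723, 0.107, 0.0742]
tcp_rot: [0.561, 0.43, 0.562, -0.43]
contact_force: [0.4, -0.2, 0.4]
opening: 0.0854
time_s: 8.05
tcp_pos: [0.5722, 0.1072, 0.2166]
tcp_rot: [0.562, 0.43, 0.561, -0.43]
contact_force: [1.0, 0.9, -0.2]
opening: 0.0856
t 8.05 tcp [0.5722 0.1072 0.2166] open 0.0856 F [ 1.   0.9 -0.2] q [ 0.26  0.37 -0.65  1.49  0.23  1.36 -0.14]
shift [ 0.0065 -0.0663  0.2806] turn [ 0.179  -0.0002 -0.0006]
```

View pics/w6.png

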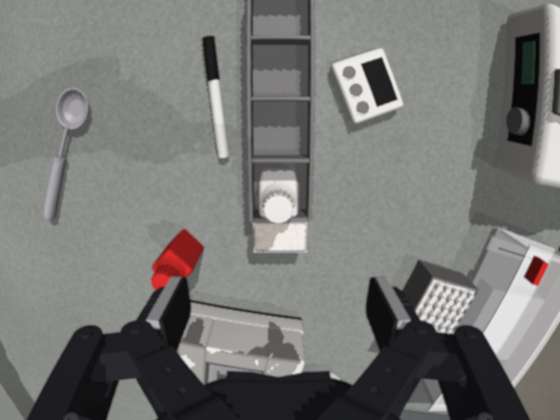

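The square stands upright in bay 1, with its cap at (277,205) next to the card at (280,237). On to the jar.

```bash
python3 -m jog '[[[0,-0.007,0.03],[0.02,0,0]],[[0,-0.014,0.06],[0.04,0,0]],[[0,-0.021,0.09],[0.06,0,0]],[[0,-0.028,0.12],[0.08,0,0]],[[0,-0.035,0.15],[0.1,0,0]]]'
python3 - <<'E'
from h import *
to([.5815,-.181,.21],.0855,1)
E
```

```text
time_s: 8.6
tcp_pos: [0.5777, -0.0481, 0.2151]
tcp_rot: [0.539, 0.458, 0.539, -0.457]
contact_force: [0.7, -0.1, -1.1]
opening: 0.0859
t 8.6 tcp [ 0.5777 -0.0481  0.2151] open 0.0859 F [ 0.7 -0.1 -1.1] q [ 0.47  0.35 -0.58  1.51  0.19  1.34  0.05]
shift [ 0.0051 -0.0179  0.1318] turn [ 0.0779  0.0002 -0.0009]
```

```bash
python3 -m jog '[[[0,-0.005,0.035],[0.02,0,0]],[[0,-0.01,0.07],[0.04,0,0]],[[0,-0.014,0.105],[0.06,0,0]],[[0,-0.017,0.125],[0.078,0,0]],[[0,-0.018,0.132],[0.078,0,0]]]'
python3 -m jog '[[[0,0,0],[0,0,0]],[[0,0,0],[0,0,0]],[[0,0,0],[0,0,0]]]'
python3 - <<'E'
from h import *
import cv2
to([.5815,-.181,.12],.0855,1)
d=viewer.snapshot("wrist");cv2.imwrite("pics/w7.png",d["img"][:,:,::-1])
E
```

```text
time_s: 9.1
tcp_pos: [0.5812, -0.1827, 0.2144]
tcp_rot: [0.52, 0.479, 0.52, -0.479]
contact_force: [0.1, 0.9, -0.0]
opening: 0.0856
time_s: 9.4
tcp_pos: [0.5819, -0.1776, 0.2146]
tcp_rot: [0.522, 0.477, 0.522, -0.477]
contact_force: [0.3, -0.4, -0.7]
opening: 0.0856
t 9.4 tcp [ 0.5819 -0.1776  0.2146] open 0.0856 F [ 0.3 -0.4 -0.7] q [ 0.62  0.4  -0.5   1.43  0.19  1.36  0.19]
shift [ 0.0946 -0.0008  0.0034] turn [ 0.004  -0.0008 -0.0005]
```

View pics/w7.png

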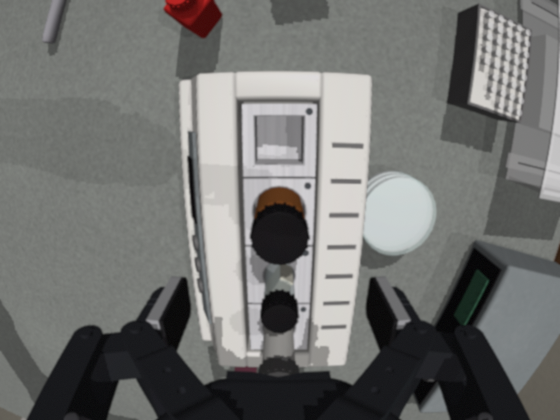

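The jar cap at (280,234) is centred between the jaws. Descending.

```bash
python3 -m jog '[[[0.03,-0.001,0.003],[0.004,0,0]],[[0.055,-0.001,0.003],[0.004,0,0]],[[0.078,-0.001,0.003],[0.004,0,0]],[[0.09,-0.001,0.003],[0.004,0,0]],[[0.094,-0.001,0.003],[0.004,0,0]]]'
python3 -m jog '[[[0,0,0],[0,0,0]],[[0,0,0],[0,0,0]],[[0,0,0],[0,0,0]],[[0,0,0],[0,0,0]],[[0,0,0],[0,0,0]]]' 0
python3 -m jog '[[[0,0,0],[0,0,0]],[[0,0,0],[0,0,0]],[[0,0,0],[0,0,0]]]'
python3 - <<'E'
from h import *
to([.5815,-.181,.12],.0855,1)
E
```

```text
time_s: 9.95
tcp_pos: [0.5802, -0.1823, 0.1191]
tcp_rot: [0.52, 0.479, 0.521, -0.479]
contact_force: [0.3, 0.2, -0.1]
opening: 0.0852
time_s: 10.45
tcp_pos: [0.5817, -0.1833, 0.1219]
tcp_rot: [0.521, 0.48, 0.519, -0.479]
contact_force: [-0.7, 0.3, 6.2]
opening: 0.0394
time_s: 10.75
tcp_pos: [0.5817, -0.1833, 0.1219]
tcp_rot: [0.521, 0.48, 0.519, -0.479]
contact_force: [-0.6, -0.1, 6.1]
opening: 0.0394
t 10.75 tcp [ 0.5817 -0.1833  0.1219] open 0.0394 F [-0.6 -0.1  6.1] q [ 0.61  0.47 -0.49  1.55  0.23  1.18  0.17]
shift [ 0.0019 -0.0001 -0.0023] turn [-0.0035  0.001  -0.0026]
```

```bash
python3 -m jog '[[[-0.01,0,0],[0,0,0]],[[-0.025,0,0],[0,0,0]],[[-0.045,0,0],[0,0,0]],[[-0.07,0,0],[0,0,0]],[[-0.095,0,0],[0,0,0]]]'
python3 - <<'E'
from h import *
import cv2
to([.557,.167,.217],.262,1)
d=viewer.snapshot("scene");cv2.imwrite("pics/s8.png",cv2.resize(d["img"][160:320,100:310,::-1],None,fx=3.5,fy=3.5))
E
```

```text
time_s: 11.25
tcp_pos: [0.5805, -0.1831, 0.2172]
tcp_rot: [0.52, 0.479, 0.52, -0.479]
contact_force: [0.3, -0.7, -1.1]
opening: 0.0395
t 11.25 tcp [ 0.5805 -0.1831  0.2172] open 0.0395 F [ 0.3 -0.7 -1.1] q [ 0.62  0.4  -0.5   1.42  0.19  1.37  0.2 ]
shift [ 3.000e-04  5.300e-03 -3.509e-01] turn [-0.1799 -0.     -0.    ]
```

View pics/s8.png

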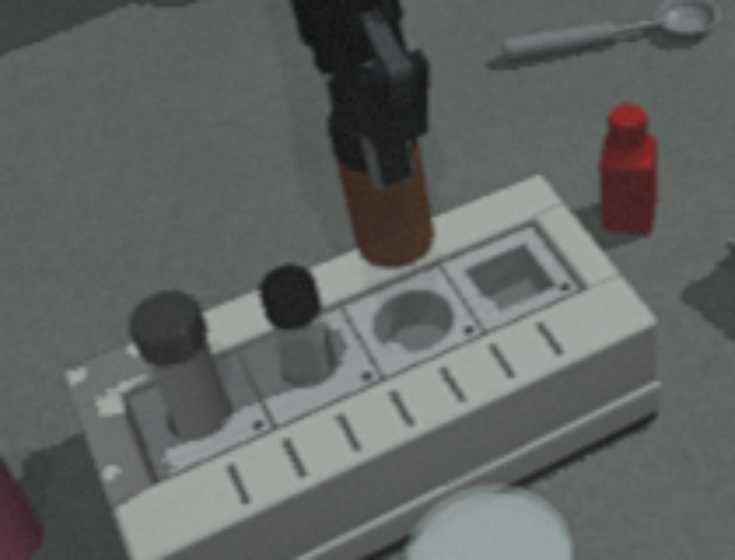

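The jar is lifted and upright, with its foot at about 0.155 m, clear of the placed square (0.102 m). Carrying it.

```bash
python3 -m jog '[[[0,0,-0.025],[-0.01,0,0]],[[0,0.001,-0.06],[-0.03,0,0]],[[0,0.002,-0.1],[-0.05,0,0]],[[0,0.002,-0.14],[-0.07,0,0]],[[0,0.003,-0.18],[-0.09,0,0]]]'
python3 - <<'E'
from h import *
to([.557,.167,.217],.262,1)
E
```

```text
time_s: 11.8
tcp_pos: [0.5684, -0.0015, 0.216]
tcp_rot: [0.541, 0.455, 0.541, -0.455]
contact_force: [0.1, 0.6, -1.4]
opening: 0.039
t 11.8 tcp [ 0.5684 -0.0015  0.216 ] open 0.039 F [ 0.1  0.6 -1.4] q [ 0.42  0.33 -0.6   1.53  0.19  1.34 -0.02]
shift [-0.001   0.0178 -0.1679] turn [-0.0887  0.0001 -0.0002]
```

```bash
python3 -m jog '[[[0,0.004,-0.04],[-0.02,0,0]],[[0,0.008,-0.08],[-0.045,0,0]],[[0,0.012,-0.12],[-0.07,0,0]],[[0,0.016,-0.15],[-0.089,0,0]],[[0,0.018,-0.168],[-0.089,0,0]]]'
python3 -m jog '[[[0,0,0],[0,0,0]],[[0,0,0],[0,0,0]],[[0,0,0],[0,0,0]]]'
python3 - <<'E'
from h import *
import cv2
to([.557,.167,.068],.262,1)
d=viewer.snapshot("wrist");cv2.imwrite("pics/w9.png",d["img"][:,:,::-1])
E
```

```text
time_s: 12.3
tcp_pos: [0.5566, 0.1692, 0.2161]
tcp_rot: [0.562, 0.43, 0.562, -0.429]
contact_force: [0.1, -0.5, -1.5]
opening: 0.0397
time_s: 12.6
tcp_pos: [0.5582, 0.1637, 0.2154]
tcp_rot: [0.561, 0.431, 0.56, -0.431]
contact_force: [-0.3, -0.8, -0.9]
opening: 0.0393
t 12.6 tcp [0.5582 0.1637 0.2154] open 0.0393 F [-0.3 -0.8 -0.9] q [ 0.18  0.37 -0.68  1.49  0.24  1.36 -0.26]
shift [ 0.1474 -0.0003 -0.0037] turn [-0.0027  0.0008  0.0002]
```

View pics/w9.png

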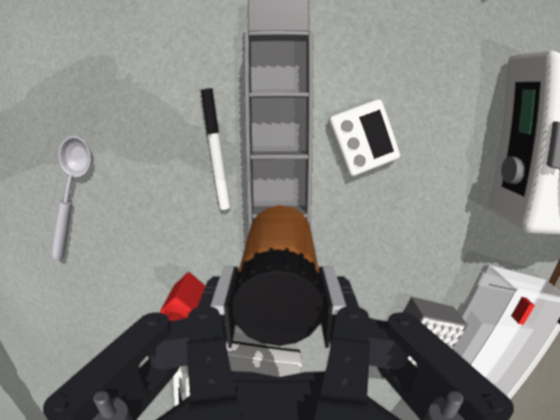

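```bash
python3 -m jog '[[[0.03,0,-0.003],[0,0,0]],[[0.06,0,-0.003],[0,0,0]],[[0.095,0,-0.003],[0,0,0]],[[0.122,0,-0.003],[0,0,0]],[[0.135,0,-0.003],[0,0,0]]]'
python3 -m jog '[[[0.002,0,0],[0,0,0]],[[0.005,0,0],[0,0,0]],[[0.008,0,0],[0,0,0]],[[0.011,0,0],[0,0,0]],[[0.011,0,0],[0,0,0]]]'
python3 - <<'E'
from h import *
import cv2
to([.557,.167,.068],.262,1)
d=viewer.snapshot("wrist");cv2.imwrite("pics/w10.png",d["img"][:,:,::-1])
E
```

```text
time_s: 13.15
tcp_pos: [0.5561, 0.1659, 0.0777]
tcp_rot: [0.56, 0.43, 0.561, -0.432]
contact_force: [-0.3, -0.1, -1.4]
opening: 0.0395
time_s: 13.65
tcp_pos: [0.5574, 0.168, 0.0697]
tcp_rot: [0.561, 0.431, 0.561, -0.431]
contact_force: [-0.2, -0.9, -2.1]
opening: 0.0394
t 13.65 tcp [0.5574 0.168  0.0697] open 0.0394 F [-0.2 -0.9 -2.1] q [ 0.14  0.5  -0.64  1.67  0.33  1.08 -0.34]
shift [ 0.0017 -0.0007  0.0008] turn [-0.001   0.0001 -0.0006]
```

View pics/w10.png

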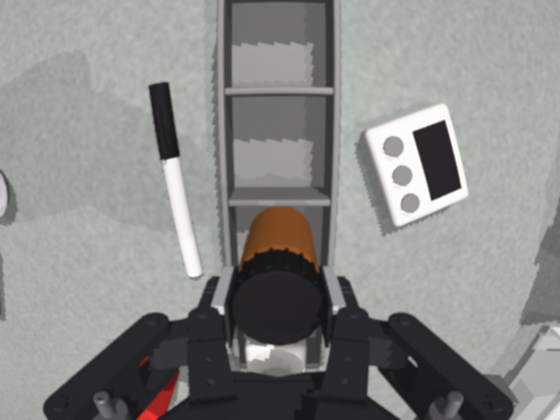

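The jar is inside bay 2 and almost at the floor. Lowering another 3 mm to make contact.

```bash
python3 -m jog '[[[0.001,0,0],[0,0,0]],[[0.002,0,0],[0,0,0]],[[0.003,0,0],[0,0,0]],[[0.003,0,0],[0,0,0]]]'
```

```text
time_s: 14.1
tcp_pos: [0.5577, 0.1683, 0.0678]
tcp_rot: [0.561, 0.431, 0.56, -0.43]
contact_force: [-2.5, -0.5, 9.7]
opening: 0.0395
```

```bash
python3 -m jog '[[[0,0,0],[0,0,0]],[[0,0,0],[0,0,0]],[[0,0,0],[0,0,0]],[[0,0,0],[0,0,0]],[[0,0,0],[0,0,0]]]' 1
python3 -m jog '[[[-0.01,0,0],[0,0,0]],[[-0.035,0,0],[0,0,0]],[[-0.07,0,0],[0,0,0]],[[-0.11,0,0],[0,0,0]],[[-0.15,0,0],[0,0,0]]]'
python3 - <<'E'
from h import *
import cv2
to([.588,-.2415,.22],.0855,1)
d=viewer.snapshot("wrist");cv2.imwrite("pics/w11.png",d["img"][:,:,::-1])
E
```

```text
time_s: 14.6
tcp_pos: [0.5572, 0.168, 0.0662]
tcp_rot: [0.561, 0.431, 0.561, -0.431]
contact_force: [0.1, 0.1, 0.6]
opening: 0.0856
time_s: 15.1
tcp_pos: [0.5569, 0.1681, 0.2186]
tcp_rot: [0.561, 0.431, 0.561, -0.43]
contact_force: [1.5, 0.2, -0.3]
opening: 0.0851
t 15.1 tcp [0.5569 0.1681 0.2186] open 0.0851 F [ 1.5  0.2 -0.3] q [ 0.17  0.37 -0.68  1.49  0.24  1.36 -0.26]
shift [-0.0015 -0.0758  0.4037] turn [ 0.176  -0.0003 -0.0003]
```

View pics/w11.png

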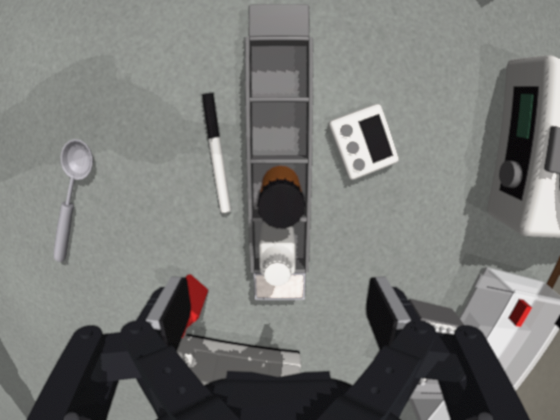

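The jar (282,200) and the square (277,268) stand in bays 2 and 1. Next is the slim vial.

```bash
python3 -m jog '[[[0,-0.008,0.04],[0.018,0,0]],[[0,-0.016,0.08],[0.036,0,0]],[[0,-0.024,0.12],[0.054,0,0]],[[0,-0.03,0.16],[0.072,0,0]],[[0,-0.038,0.2],[0.088,0,0]]]'
python3 - <<'E'
from h import *
to([.588,-.2415,.22],.0855,1)
E
```

```text
time_s: 15.65
tcp_pos: [0.5722, -0.0365, 0.2171]
tcp_rot: [0.542, 0.455, 0.541, -0.455]
contact_force: [0.6, 0.3, -0.5]
opening: 0.0856
t 15.65 tcp [ 0.5722 -0.0365  0.2171] open 0.0856 F [ 0.6  0.3 -0.5] q [ 0.47  0.33 -0.59  1.52  0.19  1.34  0.04]
shift [-0.0029 -0.0197  0.2047] turn [ 0.0872  0.0002 -0.0011]
```

```bash
python3 -m jog '[[[-0.003,-0.005,0.045],[0.02,0,0]],[[-0.003,-0.01,0.09],[0.04,0,0]],[[-0.003,-0.015,0.135],[0.06,0,0]],[[-0.003,-0.019,0.18],[0.087,0,0]],[[-0.003,-0.02,0.205],[0.087,0,0]]]'
python3 -m jog '[[[0,0,0],[0,0,0]],[[0,0,0],[0,0,0]],[[0,0,0],[0,0,0]]]'
python3 - <<'E'
from h import *
import cv2
to([.588,-.2415,.13],.0855,1)
d=viewer.snapshot("wrist");cv2.imwrite("pics/w12.png",d["img"][:,:,::-1])
E
```

```text
time_s: 16.15
tcp_pos: [0.5867, -0.2457, 0.2196]
tcp_rot: [0.52, 0.479, 0.519, -0.48]
contact_force: [-0.1, -0.1, 0.3]
opening: 0.0855
time_s: 16.45
tcp_pos: [0.5881, -0.2386, 0.2197]
tcp_rot: [0.522, 0.478, 0.522, -0.477]
contact_force: [0.1, 0.8, 0.4]
opening: 0.085
t 16.45 tcp [ 0.5881 -0.2386  0.2197] open 0.085 F [0.1 0.8 0.4] q [ 0.67  0.45 -0.48  1.34  0.21  1.4   0.28]
shift [ 0.0897 -0.0004  0.003 ] turn [ 0.0028 -0.0008 -0.0007]
```

View pics/w12.png

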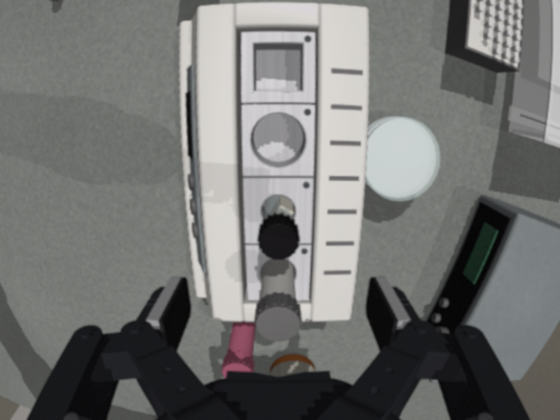

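The slim cap (278,237) is centred. Descending.

```bash
python3 -m jog '[[[0.03,0,0.003],[0.003,0,0]],[[0.055,0,0.003],[0.003,0,0]],[[0.075,0,0.003],[0.003,0,0]],[[0.085,0,0.003],[0.003,0,0]],[[0.088,0,0.003],[0.003,0,0]]]'
python3 -m jog '[[[0,0,0],[0,0,0]],[[0,0,0],[0,0,0]],[[0,0,0],[0,0,0]],[[0,0,0],[0,0,0]],[[0,0,0],[0,0,0]]]' 0
python3 -m jog '[[[0,0,0],[0,0,0]],[[0,0,0],[0,0,0]],[[0,0,0],[0,0,0]]]'
python3 -m jog '[[[-0.01,0,0],[0,0,0]],[[-0.025,0,0],[0,0,0]],[[-0.045,0,0],[0,0,0]],[[-0.07,0,0],[0,0,0]],[[-0.095,0,0],[0,0,0]]]'
python3 - <<'E'
from h import *
import cv2
to([.541,.227,.226],.262,1)
d=viewer.snapshot("scene");cv2.imwrite("pics/s13.png",cv2.resize(d["img"][160:320,100:310,::-1],None,fx=3.5,fy=3.5))
E
```

```text
time_s: 17.0
tcp_pos: [0.5877, -0.2423, 0.1305]
tcp_rot: [0.52, 0.478, 0.521, -0.478]
contact_force: [-0.8, -0.1, -0.2]
opening: 0.0857
time_s: 17.5
tcp_pos: [0.5886, -0.2436, 0.1324]
tcp_rot: [0.521, 0.479, 0.52, -0.479]
contact_force: [-1.3, -0.7, 3.6]
opening: 0.026
time_s: 17.8
tcp_pos: [0.5886, -0.2436, 0.1324]
tcp_rot: [0.521, 0.479, 0.52, -0.479]
contact_force: [-0.1, -0.1, 5.9]
opening: 0.0261
time_s: 18.3
tcp_pos: [0.5879, -0.2433, 0.2283]
tcp_rot: [0.52, 0.479, 0.52, -0.479]
contact_force: [0.1, -0.2, 0.0]
opening: 0.0258
t 18.3 tcp [ 0.5879 -0.2433  0.2283] open 0.0258 F [ 0.1 -0.2  0. ] q [ 0.67  0.45 -0.48  1.32  0.2   1.42  0.29]
shift [ 0.0023 -0.0077 -0.4726] turn [-0.1789 -0.     -0.0003]
```

View pics/s13.png

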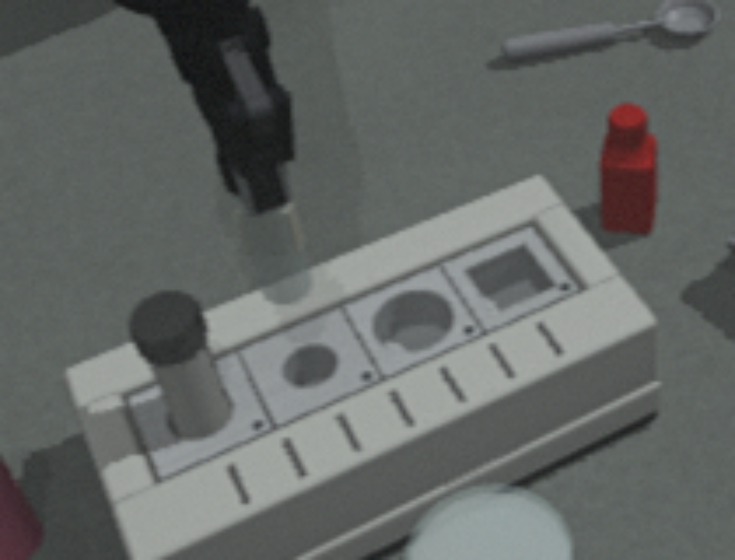

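The vial is lifted and upright. Carrying it to bay 3.

```bash
python3 -m jog '[[[0,0,-0.025],[-0.01,0,0]],[[0,-0.001,-0.06],[-0.02,0,0]],[[0,-0.001,-0.1],[-0.035,0,0]],[[0,-0.002,-0.14],[-0.05,0,0]],[[0,-0.002,-0.18],[-0.065,0,0]]]'
python3 -m jog '[[[0,0.003,-0.04],[-0.015,0,0]],[[0,0.005,-0.08],[-0.03,0,0]],[[0,0.008,-0.12],[-0.045,0,0]],[[0,0.01,-0.16],[-0.06,0,0]],[[0,0.012,-0.19],[-0.07,0,0]]]'
python3 - <<'E'
from h import *
to([.541,.227,.226],.262,1)
E
```

```text
time_s: 18.85
tcp_pos: [0.5708, -0.0627, 0.2275]
tcp_rot: [0.536, 0.462, 0.535, -0.461]
contact_force: [1.1, 0.1, 0.0]
opening: 0.0259
time_s: 19.35
tcp_pos: [0.5542, 0.1287, 0.2276]
tcp_rot: [0.552, 0.442, 0.552, -0.441]
contact_force: [0.2, 0.2, -0.6]
opening: 0.0262
t 19.35 tcp [0.5542 0.1287 0.2276] open 0.0262 F [ 0.2  0.2 -0.6] q [ 0.24  0.33 -0.67  1.51  0.21  1.37 -0.22]
shift [ 0.0017  0.0087 -0.0988] turn [-0.0409 -0.0005 -0.0013]
```

```bash
python3 -m jog '[[[0,0.003,-0.03],[-0.012,0,0]],[[0,0.006,-0.06],[-0.024,0,0]],[[0,0.008,-0.085],[-0.036,0,0]],[[0,0.009,-0.095],[-0.041,0,0]],[[0,0.009,-0.099],[-0.041,0,0]]]'
python3 -m jog '[[[0,0,0],[0,0,0]],[[0,0,0],[0,0,0]],[[0,0,0],[0,0,0]]]'
python3 - <<'E'
from h import *
import cv2
to([.541,.227,.0785],.262,1)
d=viewer.snapshot("wrist");cv2.imwrite("pics/w14.png",d["img"][:,:,::-1])
E
```

```text
time_s: 19.85
tcp_pos: [0.5421, 0.2251, 0.2269]
tcp_rot: [0.561, 0.431, 0.561, -0.431]
contact_force: [-0.0, 0.6, -0.2]
opening: 0.0263
time_s: 20.15
tcp_pos: [0.5429, 0.2225, 0.2264]
tcp_rot: [0.56, 0.432, 0.56, -0.432]
contact_force: [-0.3, 0.2, -1.1]
opening: 0.0261
t 20.15 tcp [0.5429 0.2225 0.2264] open 0.0261 F [-0.3  0.2 -1.1] q [ 0.09  0.39 -0.71  1.46  0.25  1.39 -0.37]
shift [ 0.1479 -0.0007 -0.0049] turn [-0.0054  0.0006 -0.    ]
```

View pics/w14.png

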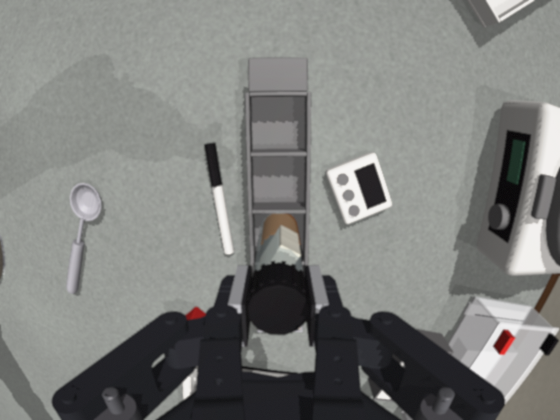

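Two bays are visible beyond the vial, so it is above bay 3. Lowering.

```bash
python3 -m jog '[[[0.03,-0.001,-0.005],[-0.005,0,0]],[[0.06,-0.001,-0.005],[-0.005,0,0]],[[0.095,-0.001,-0.005],[-0.005,0,0]],[[0.122,-0.001,-0.005],[-0.005,0,0]],[[0.135,-0.001,-0.005],[-0.005,0,0]]]'
python3 -m jog '[[[0.002,0,0],[0,0,0]],[[0.005,0,0],[0,0,0]],[[0.008,0,0],[0,0,0]],[[0.011,0,0],[0,0,0]],[[0.011,0,0],[0,0,0]]]'
python3 - <<'E'
from h import *
import cv2
to([.541,.227,.0785],.262,1)
d=viewer.snapshot("wrist");cv2.imwrite("pics/w15.png",d["img"][:,:,::-1])
E
```

```text
time_s: 20.7
tcp_pos: [0.539, 0.2271, 0.0886]
tcp_rot: [0.561, 0.429, 0.562, -0.431]
contact_force: [0.0, 0.4, -0.2]
opening: 0.0262
time_s: 21.2
tcp_pos: [0.5402, 0.2287, 0.0807]
tcp_rot: [0.562, 0.43, 0.561, -0.43]
contact_force: [0.4, -0.2, -1.5]
opening: 0.026
t 21.2 tcp [0.5402 0.2287 0.0807] open 0.026 F [ 0.4 -0.2 -1.5] q [ 0.05  0.51 -0.67  1.65  0.34  1.11 -0.45]
shift [0.0022 0.0003 0.0019] turn [ 0.002   0.     -0.0007]
```

View pics/w15.png

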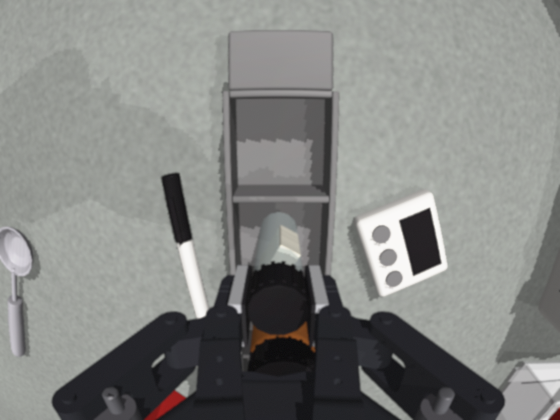

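The vial is in bay 3, about 2 mm above the floor. Pressing to contact before releasing.

```bash
python3 -m jog '[[[0.001,0,0.001],[0,0,0]],[[0.002,0,0.001],[0,0,0]],[[0.003,0,0.001],[0,0,0]],[[0.0035,0,0.001],[0,0,0]]]'
```

```text
time_s: 21.65
tcp_pos: [0.5407, 0.228, 0.0782]
tcp_rot: [0.562, 0.43, 0.561, -0.43]
contact_force: [-3.4, -2.9, 14.9]
opening: 0.0262
```

```bash
python3 -m jog '[[[0,0,0],[0,0,0]],[[0,0,0],[0,0,0]],[[0,0,0],[0,0,0]],[[0,0,0],[0,0,0]],[[0,0,0],[0,0,0]]]' 1
python3 -m jog '[[[-0.01,0,0],[0,0,0]],[[-0.035,0,0],[0,0,0]],[[-0.07,0,0],[0,0,0]],[[-0.11,0,0],[0,0,0]],[[-0.155,0,0],[0,0,0]]]'
python3 - <<'E'
from h import *
import cv2
to([.593,-.303,.235],.0855,1)
d=viewer.snapshot("wrist");cv2.imwrite("pics/w16.png",d["img"][:,:,::-1])
E
```

```text
time_s: 22.15
tcp_pos: [0.5402, 0.2277, 0.0767]
tcp_rot: [0.561, 0.43, 0.562, -0.43]
contact_force: [-0.3, 0.1, -0.2]
opening: 0.0852
time_s: 22.65
tcp_pos: [0.5396, 0.2275, 0.2335]
tcp_rot: [0.561, 0.429, 0.562, -0.43]
contact_force: [1.3, -0.2, -0.3]
opening: 0.0858
t 22.65 tcp [0.5396 0.2275 0.2335] open 0.0858 F [ 1.3 -0.2 -0.3] q [ 0.08  0.38 -0.71  1.45  0.25  1.4  -0.37]
shift [-0.0015 -0.0871  0.526 ] turn [ 1.789e-01 -1.000e-04  1.000e-03]
```

View pics/w16.png

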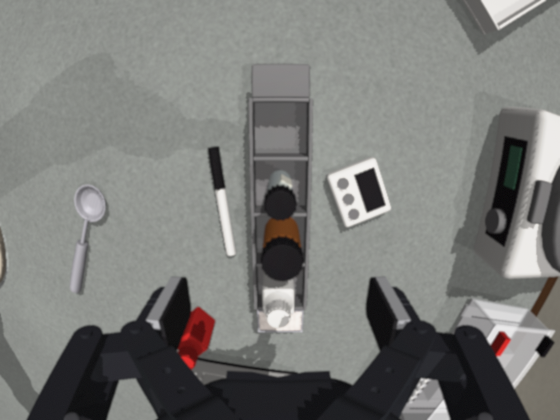

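The vial is in bay 3 (280,203), and three are done. Going to the tube.

```bash
python3 -m jog '[[[0,-0.008,0.04],[0.012,0,0]],[[0,-0.015,0.08],[0.025,0,0]],[[0,-0.023,0.12],[0.04,0,0]],[[0,-0.03,0.16],[0.055,0,0]],[[0,-0.037,0.2],[0.07,0,0]]]'
python3 -m jog '[[[0,-0.005,0.04],[0.012,0,0]],[[0,-0.01,0.08],[0.025,0,0]],[[0,-0.015,0.12],[0.04,0,0]],[[0,-0.02,0.16],[0.055,0,0]],[[0,-0.024,0.2],[0.07,0,0]]]'
python3 - <<'E'
from h import *
to([.593,-.303,.235],.0855,1)
E
```

```text
time_s: 23.2
tcp_pos: [0.5567, 0.0235, 0.2326]
tcp_rot: [0.546, 0.45, 0.546, -0.449]
contact_force: [0.1, 0.8, 0.1]
opening: 0.0855
time_s: 23.7
tcp_pos: [0.5717, -0.1775, 0.2326]
tcp_rot: [0.53, 0.468, 0.53, -0.468]
contact_force: [-0.3, 0.6, -0.2]
opening: 0.0853
t 23.7 tcp [ 0.5717 -0.1775  0.2326] open 0.0853 F [-0.3  0.6 -0.2] q [ 0.63  0.37 -0.51  1.43  0.18  1.39  0.24]
shift [-0.0023  0.0056  0.1272] turn [ 0.0381  0.0004 -0.001 ]
```

```bash
python3 -m jog '[[[-0.002,0.002,0.035],[0.01,0,0]],[[-0.002,0.004,0.07],[0.02,0,0]],[[-0.002,0.005,0.1],[0.03,0,0]],[[-0.002,0.006,0.12],[0.038,0,0]],[[-0.002,0.006,0.128],[0.038,0,0]]]'
python3 -m jog '[[[0,0,0],[0,0,0]],[[0,0,0],[0,0,0]],[[0,0,0],[0,0,0]]]'
python3 - <<'E'
from h import *
import cv2
to([.593,-.303,.143],.0855,1)
d=viewer.snapshot("wrist");cv2.imwrite("pics/w17.png",d["img"][:,:,::-1])
E
```

```text
time_s: 24.2
tcp_pos: [0.5931, -0.3049, 0.2337]
tcp_rot: [0.52, 0.479, 0.52, -0.479]
contact_force: [0.7, 1.2, 0.0]
opening: 0.0853
time_s: 24.5
tcp_pos: [0.594, -0.3002, 0.2343]
tcp_rot: [0.522, 0.478, 0.522, -0.477]
contact_force: [0.0, 0.3, 0.5]
opening: 0.0852
t 24.5 tcp [ 0.594  -0.3002  0.2343] open 0.0852 F [0.  0.3 0.5] q [ 0.71  0.51 -0.45  1.22  0.22  1.46  0.37]
shift [ 0.0913 -0.0013  0.0028] turn [ 0.0031 -0.0006 -0.0007]
```

View pics/w17.png

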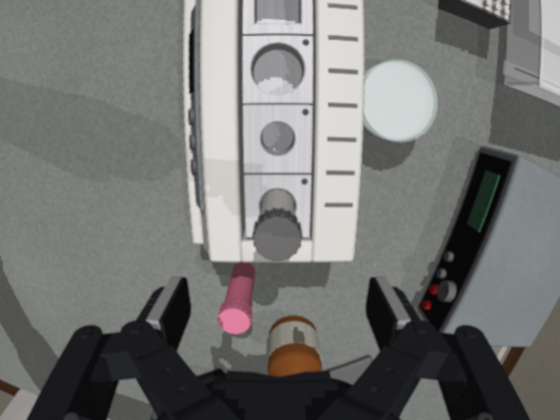

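The grey tube cap (277,235) is centred. The pink look-alike (235,320) is well clear of the jaws. Descending.

```bash
python3 -m jog '[[[0.03,-0.001,0.003],[0.003,0,0]],[[0.055,-0.001,0.003],[0.003,0,0]],[[0.075,-0.001,0.003],[0.003,0,0]],[[0.086,-0.001,0.003],[0.003,0,0]],[[0.09,-0.001,0.003],[0.003,0,0]]]'
python3 -m jog '[[[0,0,0],[0,0,0]],[[0,0,0],[0,0,0]],[[0,0,0],[0,0,0]],[[0,0,0],[0,0,0]],[[0,0,0],[0,0,0]]]' 0
python3 -m jog '[[[0,0,0],[0,0,0]],[[0,0,0],[0,0,0]],[[0,0,0],[0,0,0]]]'
python3 -m jog '[[[-0.01,0,0],[0,0,0]],[[-0.025,0,0],[0,0,0]],[[-0.045,0,0],[0,0,0]],[[-0.07,0,0],[0,0,0]],[[-0.095,0,0],[0,0,0]]]'
python3 - <<'E'
from h import *
import cv2
to([.525,.287,.24],.262,1)
d=viewer.snapshot("scene");cv2.imwrite("pics/s18.png",cv2.resize(d["img"][160:320,60:270,::-1],None,fx=3.5,fy=3.5))
E
```

```text
time_s: 25.05
tcp_pos: [0.5925, -0.3044, 0.1428]
tcp_rot: [0.52, 0.478, 0.521, -0.479]
contact_force: [-0.3, 0.3, -0.6]
opening: 0.0853
time_s: 25.55
tcp_pos: [0.5935, -0.3055, 0.1451]
tcp_rot: [0.521, 0.479, 0.52, -0.479]
contact_force: [-0.3, 0.5, 5.8]
opening: 0.0321
time_s: 25.85
tcp_pos: [0.5935, -0.3055, 0.1451]
tcp_rot: [0.521, 0.479, 0.52, -0.479]
contact_force: [-0.5, -0.9, 5.2]
opening: 0.0324
time_s: 26.35
tcp_pos: [0.5927, -0.3052, 0.2408]
tcp_rot: [0.52, 0.479, 0.52, -0.479]
contact_force: [0.0, -0.4, 0.0]
opening: 0.0324
t 26.35 tcp [ 0.5927 -0.3052  0.2408] open 0.0324 F [ 0.  -0.4  0. ] q [ 0.71  0.51 -0.45  1.2   0.22  1.47  0.38]
shift [ 0.0008 -0.0184 -0.5957] turn [-0.1789 -0.     -0.0003]
```

View pics/s18.png

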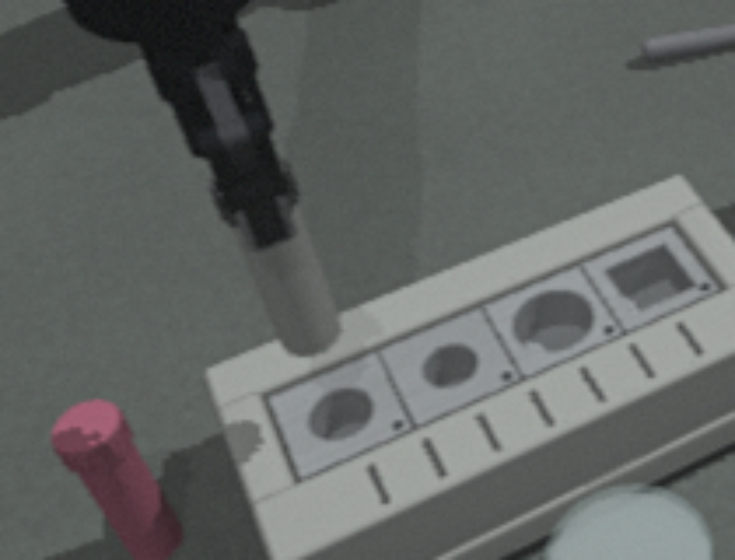

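The tube is lifted. Carrying it to bay 4.

```bash
python3 -m jog '[[[0,-0.001,-0.025],[-0.005,0,0]],[[0,-0.002,-0.06],[-0.015,0,0]],[[0,-0.003,-0.1],[-0.028,0,0]],[[0,-0.004,-0.14],[-0.04,0,0]],[[0,-0.005,-0.18],[-0.055,0,0]]]'
python3 -m jog '[[[0,-0.001,-0.042],[-0.012,0,0]],[[0,-0.001,-0.084],[-0.025,0,0]],[[0,0,-0.126],[-0.038,0,0]],[[0,0,-0.168],[-0.05,0,0]],[[0,0,-0.21],[-0.063,0,0]]]'
python3 - <<'E'
from h import *
to([.525,.287,.24],.262,1)
E
```

```text
time_s: 26.9
tcp_pos: [0.5727, -0.1247, 0.2399]
tcp_rot: [0.534, 0.464, 0.533, -0.464]
contact_force: [0.4, 0.4, -0.4]
opening: 0.0319
time_s: 27.4
tcp_pos: [0.5437, 0.0834, 0.2401]
tcp_rot: [0.548, 0.447, 0.547, -0.447]
contact_force: [1.4, -0.4, -0.6]
opening: 0.0321
t 27.4 tcp [0.5437 0.0834 0.2401] open 0.0321 F [ 1.4 -0.4 -0.6] q [ 0.33  0.28 -0.66  1.54  0.17  1.38 -0.15]
shift [-0.      0.0225 -0.2033] turn [-0.0605  0.0005 -0.0012]
```

```bash
python3 -m jog '[[[0,0.005,-0.045],[-0.015,0,0]],[[0,0.01,-0.09],[-0.03,0,0]],[[0,0.015,-0.135],[-0.045,0,0]],[[0,0.02,-0.175],[-0.06,0,0]],[[0,0.022,-0.203],[-0.06,0,0]]]'
python3 -m jog '[[[0,0,0],[0,0,0]],[[0,0,0],[0,0,0]],[[0,0,0],[0,0,0]]]'
python3 - <<'E'
from h import *
import cv2
to([.525,.287,.0911],.262,1)
d=viewer.snapshot("wrist");cv2.imwrite("pics/w19.png",d["img"][:,:,::-1])
E
```

```text
time_s: 27.9
tcp_pos: [0.5239, 0.2885, 0.24]
tcp_rot: [0.561, 0.43, 0.562, -0.429]
contact_force: [0.8, 0.8, -0.8]
opening: 0.0323
time_s: 28.2
tcp_pos: [0.5257, 0.2836, 0.2392]
tcp_rot: [0.561, 0.431, 0.56, -0.431]
contact_force: [0.5, -0.5, 0.1]
opening: 0.0322
t 28.2 tcp [0.5257 0.2836 0.2392] open 0.0322 F [ 0.5 -0.5  0.1] q [-0.01  0.41 -0.73  1.41  0.27  1.42 -0.49]
shift [ 1.481e-01  1.000e-04 -3.600e-03] turn [-0.0028  0.0009 -0.0004]
```

View pics/w19.png

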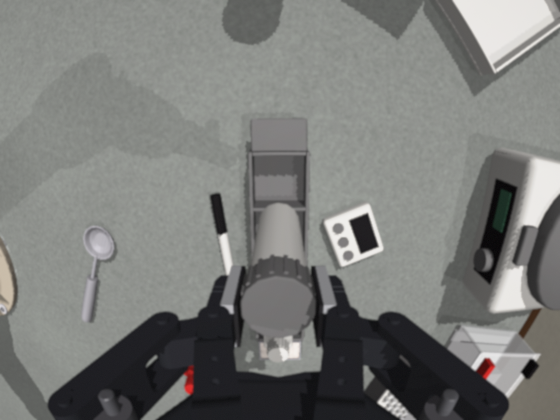

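The empty bay at (278,178) is bay 4. It shows ahead because the tube is still high, as with the vial. Lowering.

```bash
python3 -m jog '[[[0.03,0,-0.004],[-0.003,0,0]],[[0.06,0,-0.004],[-0.003,0,0]],[[0.095,0,-0.004],[-0.003,0,0]],[[0.122,0,-0.004],[-0.003,0,0]],[[0.135,0,-0.004],[-0.003,0,0]]]'
python3 -m jog '[[[0.002,0,0],[0,0,0]],[[0.005,0,0],[0,0,0]],[[0.008,0,0],[0,0,0]],[[0.011,0,0],[0,0,0]],[[0.011,0,0],[0,0,0]]]'
python3 - <<'E'
from h import *
import cv2
to([.525,.287,.0911],.262,1)
d=viewer.snapshot("wrist");cv2.imwrite("pics/w20.png",d["img"][:,:,::-1])
E
```

```text
time_s: 28.75
tcp_pos: [0.5236, 0.2863, 0.1013]
tcp_rot: [0.561, 0.429, 0.561, -0.432]
contact_force: [-0.9, -0.3, -0.5]
opening: 0.0321
time_s: 29.25
tcp_pos: [0.5242, 0.289, 0.0932]
tcp_rot: [0.562, 0.43, 0.561, -0.43]
contact_force: [0.1, -0.1, -0.3]
opening: 0.0321
t 29.25 tcp [0.5242 0.289  0.0932] open 0.0321 F [ 0.1 -0.1 -0.3] q [-0.04  0.52 -0.7   1.6   0.36  1.15 -0.56]
shift [0.0021 0.0003 0.0021] turn [ 0.0021 -0.     -0.0006]
```

View pics/w20.png

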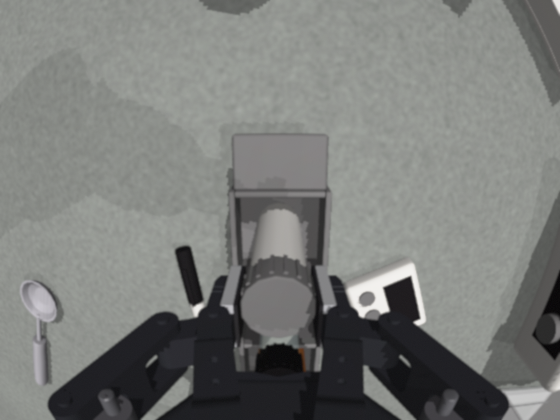

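The tube is in bay 4, about 2 mm off the floor.

```bash
python3 -m jog '[[[0.001,0,0.001],[0,0,0]],[[0.002,0,0.001],[0,0,0]],[[0.003,0,0.001],[0,0,0]],[[0.0035,0,0.001],[0,0,0]]]'
```

```text
time_s: 29.7
tcp_pos: [0.5247, 0.2884, 0.091]
tcp_rot: [0.562, 0.43, 0.561, -0.429]
contact_force: [-3.4, -3.3, 14.5]
opening: 0.0322
```

```bash
python3 -m jog '[[[0,0,0],[0,0,0]],[[0,0,0],[0,0,0]],[[0,0,0],[0,0,0]],[[0,0,0],[0,0,0]],[[0,0,0],[0,0,0]]]' 1
python3 -m jog '[[[-0.01,0,0],[0,0,0]],[[-0.035,0,0],[0,0,0]],[[-0.07,0,0],[0,0,0]],[[-0.11,0,0],[0,0,0]],[[-0.155,0,0],[0,0,0]]]'
python3 -m jog '[[[0,-0.008,0.04],[0,0,0]],[[0,-0.016,0.08],[0,0,0]],[[0,-0.024,0.12],[0,0,0]],[[0,-0.032,0.16],[0,0,0]],[[0,-0.04,0.2],[0,0,0]]]'
python3 -m jog '[[[0,-0.008,0.04],[0,0,0]],[[0,-0.016,0.08],[0,0,0]],[[0,-0.024,0.12],[0,0,0]],[[0,-0.032,0.16],[0,0,0]],[[0,-0.04,0.2],[0,0,0]]]'
python3 -m jog '[[[0,0,0],[0,0,0]],[[0,0,0],[0,0,0]]]'
python3 - <<'E'
from h import *
import cv2
for n in("top","scene"):
    d=viewer.snapshot(n);im=d["img"][:,:,::-1]; cv2.imwrite(f"pics/{n}21.png",cv2.resize(im[140:260,90:290] if n=="top" else im[120:260,280:440],None,fx=4,fy=4,interpolation=cv2.INTER_CUBIC))
E
```

```text
time_s: 30.2
tcp_pos: [0.5242, 0.2879, 0.0892]
tcp_rot: [0.561, 0.43, 0.562, -0.43]
contact_force: [0.7, -0.8, -0.2]
opening: 0.0854
time_s: 30.7
tcp_pos: [0.5237, 0.2877, 0.246]
tcp_rot: [0.561, 0.429, 0.562, -0.43]
contact_force: [0.6, 0.1, 0.2]
opening: 0.0854
time_s: 31.2
tcp_pos: [0.5377, 0.083, 0.2453]
tcp_rot: [0.562, 0.43, 0.561, -0.429]
contact_force: [1.0, 0.6, 0.5]
opening: 0.0856
time_s: 31.7
tcp_pos: [0.5514, -0.1206, 0.2454]
tcp_rot: [0.562, 0.43, 0.561, -0.43]
contact_force: [0.7, 1.3, -0.5]
opening: 0.0851
time_s: 31.9
tcp_pos: [0.5513, -0.12, 0.2448]
tcp_rot: [0.561, 0.431, 0.561, -0.43]
contact_force: [0.1, 1.0, -0.3]
opening: 0.0854
```

View pics/top21.png

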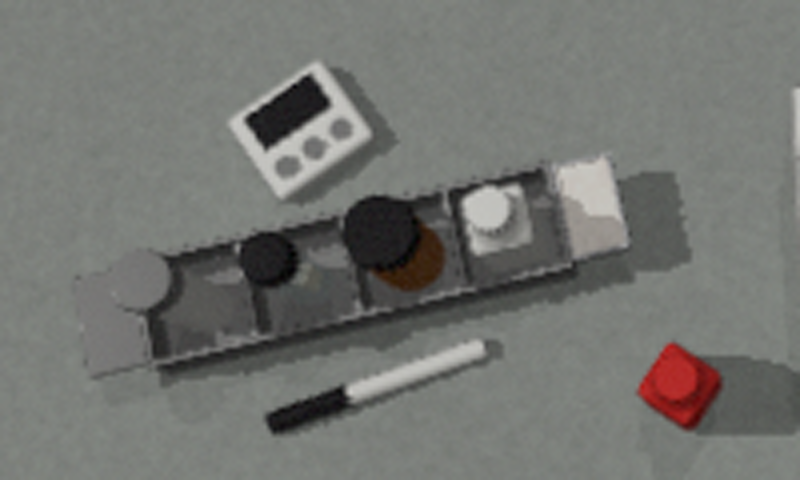

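View pics/scene21.png

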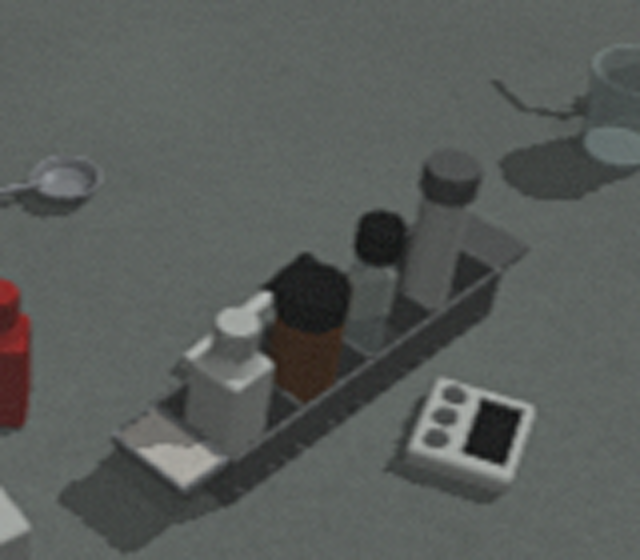

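All four stand in order. I'll check each cap against its bay centre in both views.

Run:
```python
from h import *
c=np.array([.549,.197]);a=.262
for n,z,p,q in[("square",.102,(490,208),(240,323)),("jar",.096,(381,231),(312,290)),("slim",.106,(268,258),(381,228)),("tube",.118,(140,278),(452,166))]:
    for d in(ray('top',un(p,(90,140),4),z)-c,ray('scene',un(q,(280,120),4),z)-c): print(n,np.round([np.cos(a)*d[0]+np.sin(a)*d[1],-np.sin(a)*d[0]+np.cos(a)*d[1]],4))
s=observe();print(s['time_s'],np.round(s['joint_velocities'],3))
```

```text
square [-0.0013 -0.0921]
square [-0.0012 -0.0911]
jar [ 0.0014 -0.0304]
jar [ 0.0029 -0.0342]
slim [-0.0013  0.0304]
slim [-0.     0.029]
tube [0.0011 0.096 ]
tube [-0.0013  0.0949]
32.0 [-0.013 -0.005 -0.006  0.004  0.005 -0.001  0.001]
```

Every cap is within about 4 mm of its bay centre in both views.

```bash
python3 -c "
from workcell import workorder
print(workorder.close_job())"
```

```text
the job is handed in; nothing more can be done
None
```

All four samples are in the rack in their bath order, and the job is handed in at about 32 s on the robot's clock. From the card end they stand as square bottle, amber jar, slim vial, tall tube. Each was gripped by its cap, set down until the wrist read about 10–15 N of floor contact, and only then released.

**Last checks:** in both the top and scene views, each cap lies within about 4 mm of its bay centre along the row and 3 mm across it. All four look upright, the gripper is open, and the arm is parked clear above the bath. The red and pink look-alikes were left alone.

**Disagreements:** the two views differed by up to 4 mm, on the jar. The gripper reads about 3 mm less than the known cap diameters when closed on them. No check failed, and the system reported no verdict on hand-in.

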